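# Close and lock the carver's knife case

### The job

Swing the knife case's upper half shut without slamming it, until its rim sits fully home on the lower half. Then take the wooden-handled key from its stand, stand it bit-down in the square hole of the lock on top and let go of it; take it again by its upper end and turn it clockwise (seen from above) as far as it goes. Leave the key standing in the lock and the case shut, and leave the other things on the bench alone.

Things in the scene. Friction and masses are not known exactly. Their poses are not given: they have to be found in the camera images.
- case: Lower half of the wooden knife case, fixed to the bench: an open tray 110 (x) x 160 (y) x 40 mm high, walls 6 mm. Origin: centre of its underside, z up. The hinge runs along its +x (far) upper rim, parallel to its y axis.
- lid (a joint): Hinge angle of the case's upper half, rad: 0 = shut, rims edge to edge; starts 1.55 to 1.85 (standing open, about upright or leaning back to +x); stop at 1.95. The hinge is stiff (friction about 0.45 N m, damping 0.12 N m s): the lid stays at whatever angle it is left and must be pushed all the way home.
- lid_hinge (a point): Point on the hinge line, mid-width, 40 mm above the bench. Its axes turn with the lid; y is the hinge line. With the lid shut the axes are parallel to the case's. The upper half is a shell that reaches 110 mm from here along its own -x, +-80 mm along y, and from 0 to 30 mm along its own z (30 = its outer face, which is the top when shut, 70 mm above the bench). About 0.25 kg.
- lid_edge (a point): Middle of the outer edge of the upper half's free side: 110 mm along -x and 30 mm along +z from lid_hinge; same axes.
- plug (a joint): Angle of the lock's plug, rad: grows clockwise seen from above (from outside the lid); starts 0.1 to 0.4; hard stop at 1.6 = locked. Friction about 0.08 N m; stays where it is left.
- plug_hole (a point): Centre of the mouth of the square key hole in the lock's plug, a 30 x 30 x 24 mm steel block standing out from the middle of the lid's outer face (55 mm from the hinge; with the lid shut the mouth is 94 mm above the bench). Hole 14 x 14 mm, 20 mm deep, with a 2 mm chamfer at the mouth; z points out of the hole (up when the lid is shut), x and y are along the hole's sides and turn with the plug. The key fits in any of four quarter turns.
- stand: Wooden key stand, fixed: a base 60 (x) x 130 (y) x 12 mm with two notched posts, 10 mm thick in y, 40 mm wide in x, at y = -27 and +50 mm; cheeks beside the key up to 57 mm high at y = -27 and 60 mm at y = +50. Between the posts the key is free above the base. The base reaches from y = -55 to +75 mm; the notches leave the key 3 mm play on each side. Origin: underside, below the middle of the key's handle.
- key: Square key, 115 mm long, 50 g, lying level on the stand, its axis 58 mm above the bench and parallel to the stand's y. Wooden handle 18 x 18 x 70 mm, steel bit 12 x 12 x 45 mm (last 3 mm 8 x 8). Origin: centre of the handle; y points along the axis to the bit; x and z are square to the handle's faces, z up as it lies.
- key_tip (a point): End of the key's bit, 80 mm from the handle's centre along the key's +y.
- key_end (a point): Free end of the key's handle, 35 mm from the handle's centre along -y.
- gouge_a: Loose carving gouge, 178 mm long, lying on the bench in the middle between case and stand; wooden handle 26 mm thick at most, thin steel blade to +x. Origin under the blade end of the handle, 100 mm from the butt. Leave alone.
- gouge_b: A like gouge lying crosswise beyond case and stand, on the right. Leave alone.
- gouge_c: A like gouge lying crosswise beyond case and stand, on the left. Leave alone.
- offcut: Loose wooden block 50 x 40 x 30 mm near the middle. Origin: centre of underside. Leave alone.
- mallet: Loose wooden mallet, 240 mm long, far right. Leave alone.
There are look-alikes about, which are no part of the job. Of the things that look like the key, the middle-sized one is meant.

How it is judged:
On the way, in this order (a step that is already met when the one before it is completed fails the run):
1. the upper half is shut, its rim home on the lower half (value of joint lid below 0.02 rad), for 0.2 s.
2. the key stands bit-down in the lock, let go, not yet turned (horizontal distance between key_tip and plug_hole below 0.005 m and z of key_tip in the frame of plug_hole below -0.014 m and angle between key's own y axis and vertical above 2.94 rad and contact force between the fingers and key below 0.1 N and value of joint plug below 0.8 rad), for 0.2 s.
3. the lock is turned fully clockwise (value of joint plug above 1.42 rad and value of joint lid below 0.02 rad), for 0.2 s.
At the end, for the whole second after the job is handed in: The upper half is shut (hinge angle under 0.02 rad), the plug is turned clockwise past 1.42 rad, and the key stands released and at rest in the lock, tip at least 14 mm below the mouth and within 5 mm of its centre, within 0.2 rad of upright (all of step 3 and horizontal distance between key_tip and plug_hole below 0.005 m and z of key_tip in the frame of plug_hole below -0.014 m and angle between key's own y axis and vertical above 2.94 rad and linear speed of key below 0.02 m/s); the robot touches nothing.
It fails at once if the upper half is slammed shut (faster than 3 rad/s in the last 0.3 rad) (velocity of joint lid below -3 rad/s and value of joint lid below 0.3 rad).
It fails at once if a gouge, the offcut or the mallet is moved more than 30 mm (distance of any of gouge_a, gouge_b, gouge_c, offcut, mallet from where it was at the start of the episode above 0.03 m).
It also fails if it takes over 72 s, if anything falls off the work surface, if the arm or the gripper's body presses on something with over 40 N, if the wrist force passes 120 N, or if a joint passes its speed limit or range.

### The arm

A 6-joint arm with a two-finger parallel gripper is mounted at the origin on the work surface. World frame = base frame: x ahead of the robot, y to its left, z up, the work surface at z = 0. Lengths are in m, angles in rad, forces in N, time in s.
With the tool pointing down it reaches from about 0.375 to 0.9 m from the base axis. Payload 3.1 kg.
Tool frame: the origin (TCP) lies midway between the tips of the shut fingers; the grasp point (between the pads) lies manip.hold_point_z behind it (manip.hold_point_z is the distance from the TCP to the grasp point, in m); z points along the fingers, y is the direction in which the jaws open and shut (so a half turn about z gives the same grasp; the last joint's range is limited). The gripper opens to 85 mm and grips with 20 to 120 N. Pads are 22 mm wide; open, the fingers measure 114 mm over their backs; the gripper's body (76 mm by 85 mm) begins 54 mm behind the grasp point. The pads swing forward as they close: fully open they stand 13 mm farther back than shut.
Start: joints at [0.973, 0.527, 1.433, -0, 1.181, -0.178], TCP at [0.255, 0.571, 0.231] pointing down, gripper open.
Joint ranges: [-3.08, 3.08], [-0.75, 2.2], [0.22, 2.44], [-1.43, 4.57], [0, 2.65], [-2.85, 2.85]. Speed limits (rad/s): [2.79, 2.79, 3.14, 3.14, 3.14, 3.14].

### API

Orientations are given as a unit quaternion [x, y, z, w].
In Python, from station import manip, snapshot, workorder, models gives the robot as it stands.
- The arm moves only by the tool jog_arm, never from a script. Its argument "commands" is a list of rows, each a list of 5 numbers: the opening in per cent of the stroke, from 0 (shut) to 100 (fully open), then the shift along the world's x, y, z in cm, then the turn about the world's z in rad. A call has 1 to 8 rows; each row shifts and turns the pose as measured when the row begins; what a row does not reach is not made up. A row lasts 1/12 s, in which the tool goes at most 41.7 mm and 7.16 degrees, less where a joint would pass 70% of its speed; a pose out of reach is approached as far as the arm can. A call with a gripper value outside its range is refused whole. The fingers move at their own pace and stop on an object; "squeeze" is the grip in N (left out, the last holds). Time passes only in rows, so rows that do not move let the fingers close. It gives the time, the measured TCP pose, the force and the opening at its end, in the units of the state.
- manip.sense(): the state, without advancing time (a new reading comes with each control period).
- snapshot(name): name is "scene" or "top" or "wrist"; returns a dict with "image" (400x640x3 uint8, red, green, blue), "intrinsics" (3x3 intrinsics, pixels), "extrinsics" (4x4, takes a point from camera to world coordinates); the wrist camera has in their place "hand_eye" (4x4, takes a point from camera to tool coordinates, whose origin is the TCP and whose axes are the flange's). Camera axes: x right, y down, z forward; pixel columns grow to the right and rows downward; lengths in m; the calibration is good to about 2 mm. A picture is of the moment at which its call begins: read the wrist's pose just before it. There is no depth.
- workorder.sign_off(): hands the job in, once; it reports no verdict.
Trained networks look in a picture, given as the dict that the camera call returned (one of the last four; its "shot" number tells which), for a name from the list of things; names that differ only in an ending like _2 or _b are one class to them, and where a whole thing is asked for, a point or a joint stands for the part that bears it (a point fixed in the world has none). Each returns a list of dicts, best first, with "score" (0 to 1); they miss things now and then, are a little off and sometimes report something else, mostly with a low value. They report only what shows in the picture. A call takes as long as a camera call. They do not tell look-alikes from the thing itself.
- models.find_in(picture, name): "centre" ([x, y, z] in m, in world coordinates, good to about 4 mm: the middle of the surface that is visible of it).
- models.pinpoint(picture, name): "centre" ([x, y, z] in m, in world coordinates, good to about 4 mm: a listed point, or the origin of a listed thing).
The state is a dict: "t": time; "q": joint angles; "qd": joint speeds; "tau": joint torques, N m; "tcp_pos": TCP position; "tool_rot": TCP orientation; "force": force on the tool from outside, world axes, zero at the start; "ft_torque": the same for the moment, N m; "finger_gap": opening from 0.0 (shut) to 1.0 (fully open).
Only numpy, scipy, OpenCV 4.12 (cv2) and the standard library are available. Lean on these libraries where they do the work, as an engineer would, in place of code of your own. Each camera call takes 0.05 s, during which the arm holds its last target. There are 200 camera calls.

## Working session

There is one attempt and no reset: what is moved stays moved. The work goes in short steps, Python scripts to look and compute and a tool call to move; the robot and the scene stay as the last step left them, time stands still between calls to the robot, and variables do not carry over. Pictures are saved under pics/ and viewed, about 8 in all and at most 12, crops included, and the job is handed in when it is done.

Besides the shell and the picture viewer there is one more tool, called after ">>>" by a JSON object that holds its "name" and its "arguments", one argument or row to a line. jog_arm: Moves the arm, as the interface text tells. Its arguments: {"type":"object","properties":{"commands":{"type":"array","items":{"type":"array","items":{"type":"number"}}},"squeeze":{"type":"number"}},"required":["commands"]}

```bash
ls; mkdir -p pics
cat > h.py <<'E'
from station import manip, snapshot, workorder, models
import cv2, numpy as np
def save(p,n): cv2.imwrite(f'pics/{n}.png',cv2.cvtColor(p['image'],cv2.COLOR_RGB2BGR))
E
python3 - <<'E'
from h import *
print(manip.hold_point_z, manip.sense())
for c in ('scene','top'):
    p=snapshot(c); save(p,c)
    print(c,np.round(p['extrinsics'],3).tolist(),np.round(p['intrinsics'],1).tolist())
    for n in ('case','lid_hinge','lid_edge','plug_hole','stand','key','key_tip','key_end'):
        print(n,[(np.round(d['centre'],3).tolist(),round(d['score'],2)) for d in models.pinpoint(p,n)])
a=cv2.imread('pics/scene.png');b=cv2.imread('pics/top.png')
cv2.imwrite('pics/both.png',cv2.resize(np.vstack([a,b]),(480,600)))
E
```

```text
pics
0.0187 {'t': 0.0, 'q': array([ 9.72462571e-01,  5.28516140e-01,  1.43390738e+00, -1.31207857e-05,
        1.18142626e+00, -1.78488657e-01]), 'qd': array([-0.00043111,  0.00244789, -0.00096794,  0.00040056, -0.00015248,
        0.00163749]), 'tau': array([-2.48795759e-04, -4.42357743e+01, -1.78024811e+01, -2.02948113e-04,
        8.57543957e-03,  2.91234215e-06]), 'tcp_pos': array([0.25431436, 0.57012105, 0.23030132]), 'tool_rot': array([ 2.08381575e-01,  9.78046955e-01, -1.04679747e-03, -4.21793576e-04]), 'force': array([-0.74934574,  0.34510674,  0.22885906]), 'ft_torque': array([-0.00584636,  0.00601879, -0.00533683]), 'finger_gap': 0.9990670955416727}
scene [[0.39, 0.772, -0.502, 1.112], [0.921, -0.331, 0.205, -0.368], [-0.008, -0.542, -0.84, 1.115], [0.0, 0.0, 0.0, 1.0]] [[505.6, 0.0, 322.7], [0.0, 505.6, 192.8], [0.0, 0.0, 1.0]]
case [([0.483, 0.199, -0.0], 0.74), ([0.712, 0.18, -0.001], 0.55)]
lid_hinge [([0.533, 0.211, 0.039], 0.71)]
lid_edge [([0.589, 0.218, 0.138], 0.83), ([0.667, 0.012, 0.0], 0.45)]
plug_hole [([0.602, 0.228, 0.075], 0.61)]
stand [([0.506, -0.18, 0.0],
[... 359 characters left out ...]
0.013, 0.017, -0.121], [-0.019, -0.164, -0.986, 1.253], [0.0, 0.0, 0.0, 1.0]] [[446.8, 0.0, 323.3], [0.0, 446.8, 200.7], [0.0, 0.0, 1.0]]
case [([0.485, 0.199, 0.002], 0.71)]
lid_hinge [([0.533, 0.21, 0.039], 0.7)]
lid_edge [([0.594, 0.22, 0.139], 0.62)]
plug_hole [([0.511, 0.001, 0.001], 0.55), ([0.719, 0.18, 0.001], 0.2)]
stand [([0.504, -0.178, 0.0], 0.85)]
key [([0.26, -0.284, 0.01], 0.82), ([0.505, -0.18, 0.059], 0.81), ([0.389, -0.214, 0.008], 0.55), ([0.507, -0.177, 0.0], 0.39)]
key_tip [([0.231, -0.382, 0.009], 0.86), ([0.508, -0.099, 0.056], 0.76), ([0.414, -0.274, 0.011], 0.55)]
key_end [([0.388, -0.189, 0.009], 0.69), ([0.282, -0.243, 0.012], 0.68), ([0.503, -0.212, 0.057], 0.66)]
```

View pics/scene.png

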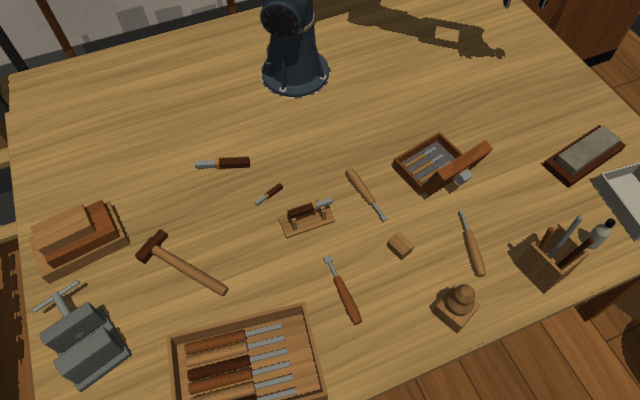

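View pics/top.png

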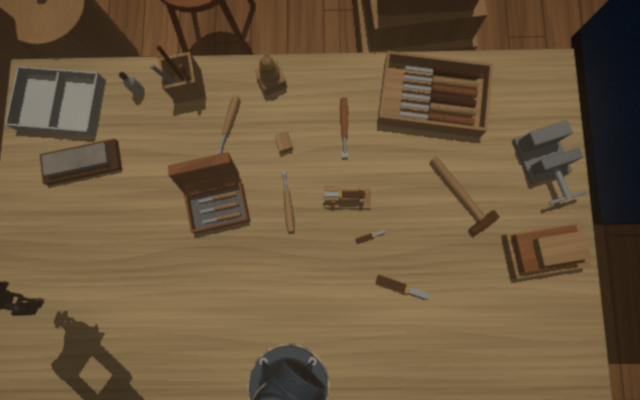

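The key candidates in the scene view are at (222,163) (large, on the bench), (270,194) (small, on the bench) and (310,209) (on the stand). The one on the stand looks middle-sized and fits the description. I'll confirm it in one crop and measure the case yaw at the same time.

Run:
```python
import cv2,numpy as np
a=cv2.imread('pics/scene.png')[150:240,190:340];b=cv2.imread('pics/top.png')[145:240,160:260]
a=cv2.resize(a,(500,300),interpolation=2);b=cv2.resize(b,(300,300),interpolation=2)
cv2.imwrite('pics/crop.png',np.hstack([a,b]))
```

```text
(no output)
```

View pics/crop.png

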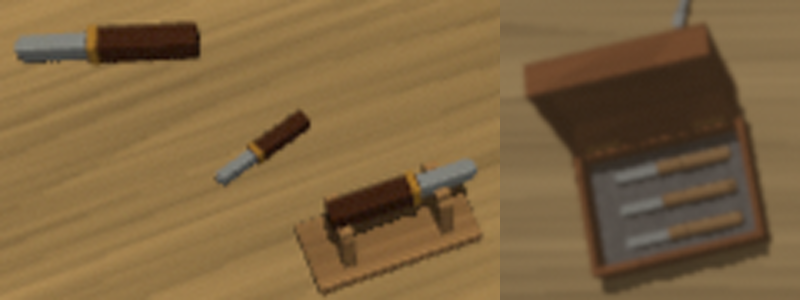

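The middle-sized key is the one on the stand, in the lower right of the crop. The case yaw is about 0.2 rad and the lid stands at about 1.85 rad. I'll move behind the lid with the fingers shut.

>>> {"name": "jog_arm", "arguments": {
  "commands": [
    [0,3,-2.5,0,0.08],
    [0,3,-2.5,0,0.08],
    [0,3,-2.5,0,0.08],
    [0,3,-2.5,0,0.08],
    [0,3,-2.5,0,0.08],
    [0,3,-2.5,0,0.08],
    [0,3,-2.5,0,0.08],
    [0,3,-2.5,0,0.08]
  ],
  "squeeze": 30
}}

```text
t: 1.57
tcp_pos: [0.4952, 0.3686, 0.2323]
tool_rot: [-0.133, 0.991, 0.002, -0.001]
force: [-0.1, 0.4, 0.0]
finger_gap: 0.003
```

>>> {"name": "jog_arm", "arguments": {
  "commands": [
    [0,3,-2.5,0,-0.06],
    [0,3,-2.5,0,0],
    [0,3,-2.5,-1,0],
    [0,3,-2.5,-2,0],
    [0,0,0,-3,0],
    [0,0,0,-3,0]
  ]
}}

```text
t: 2.07
tcp_pos: [0.6322, 0.259, 0.1511]
tool_rot: [-0.099, 0.995, 0.003, 0.013]
force: [-0.5, 0.3, -0.3]
finger_gap: -0.0
```

Run:
```python
from h import *
print(manip.sense()['tcp_pos'],manip.sense()['tool_rot'])
for c in ('top','scene'):
    p=snapshot(c); save(p,c+'2')
    for n in ('lid_edge','lid_hinge','plug_hole'):
        print(n,[(np.round(d['centre'],3).tolist(),round(d['score'],2)) for d in models.pinpoint(p,n)])
cv2.imwrite('pics/v2.png',cv2.resize(cv2.imread('pics/scene2.png')[100:240,380:560],None,fx=4,fy=4))
```

```text
[0.63216272 0.2590384  0.15111141] [-0.09851817  0.99504631  0.0028754   0.01299006]
lid_edge [([0.59, 0.22, 0.138], 0.64)]
lid_hinge [([0.532, 0.208, 0.039], 0.7)]
plug_hole []
lid_edge [([0.589, 0.222, 0.138], 0.94)]
lid_hinge [([0.537, 0.208, 0.042], 0.83), ([0.505, -0.217, 0.06], 0.2)]
plug_hole [([0.602, 0.229, 0.075], 0.48)]
```

View pics/v2.png

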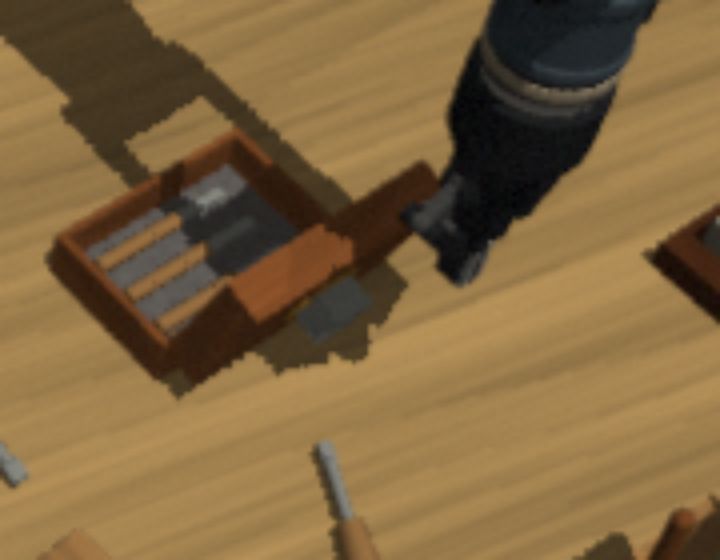

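>>> {"name": "jog_arm", "arguments": {
  "commands": [
    [0,0.1,0.5,-2.6,0],
    [0,-1.45,-0.3,0,0],
    [0,-1.45,-0.3,0,0],
    [0,-1.45,-0.3,0,0],
    [0,-1.45,-0.3,0.4,0],
    [0,-1.45,-0.3,0.3,0],
    [0,-1.45,-0.3,0.2,0],
    [0,-1.45,-0.3,0,0]
  ]
}}

```text
t: 3.13
tcp_pos: [0.5492, 0.2541, 0.1525]
tool_rot: [-0.105, 0.993, 0.005, 0.045]
force: [6.0, 0.8, 2.0]
finger_gap: -0.002
```

>>> {"name": "jog_arm", "arguments": {
  "commands": [
    [0,1.5,0.3,0,0],
    [0,0.5,0.1,-1.5,0],
    [0,0,0,-1.5,0],
    [0,0,0,0,0]
  ]
}}

```text
t: 3.47
tcp_pos: [0.5698, 0.2612, 0.1293]
tool_rot: [-0.108, 0.993, 0.006, 0.051]
force: [-0.6, -1.0, 0.2]
finger_gap: 0.003
```

Run:
```python
from h import *
s=manip.sense();print(s['tcp_pos'],s['tool_rot'],s['q'],s['force'])
for c in ('top','scene'):
    p=snapshot(c)
    for n in ('lid_edge','lid_hinge'):
        print(n,[(np.round(d['centre'],3).tolist(),round(d['score'],2)) for d in models.pinpoint(p,n)])
```

```text
[0.56981851 0.26118249 0.12926784] [-0.10761959  0.9928484   0.00645592  0.05126785] [ 0.25273058  0.62282132  1.59602773 -0.00275281  0.81937348 -1.53223697] [-0.63372202 -0.96747962  0.24487042]
lid_edge [([0.55, 0.212, 0.154], 0.91), ([0.531, 0.211, 0.038], 0.25)]
lid_hinge [([0.532, 0.21, 0.039], 0.87)]
lid_edge [([0.545, 0.211, 0.152], 0.62)]
lid_hinge [([0.534, 0.21, 0.038], 0.76)]
```

>>> {"name": "jog_arm", "arguments": {
  "commands": [
    [0,-1.45,-0.3,0,0],
    [0,-1.45,-0.3,0,0],
    [0,-1.45,-0.3,0,0],
    [0,-1.45,-0.3,-0.2,0],
    [0,-1.3,-0.3,-0.5,0],
    [0,0,0,0,0]
  ]
}}

```text
t: 4.27
tcp_pos: [0.518, 0.2497, 0.1335]
tool_rot: [-0.106, 0.991, 0.01, 0.077]
force: [-0.7, 0.5, 0.4]
finger_gap: -0.002
```

>>> {"name": "jog_arm", "arguments": {
  "commands": [
    [0,-1.2,-0.25,-0.6,0],
    [0,-1.2,-0.25,-0.6,0],
    [0,-1.2,-0.25,-0.8,0],
    [0,-1,-0.2,-1,0],
    [0,-0.8,-0.2,-1,0],
    [0,0,0,-0.5,0]
  ]
}}

```text
t: 4.77
tcp_pos: [0.4867, 0.2434, 0.105]
tool_rot: [-0.106, 0.988, 0.014, 0.107]
force: [-1.2, 0.2, 5.8]
finger_gap: -0.003
```

Run:
```python
from h import *
s=manip.sense();print(s['tcp_pos'],s['tool_rot'],s['q'],s['force'])
for c in ('top','scene'):
    p=snapshot(c)
    for n in ('lid_edge','plug_hole'):
        print(n,[(np.round(d['centre'],3).tolist(),round(d['score'],2)) for d in models.pinpoint(p,n)])
```

```text
[0.48671401 0.24339759 0.10500717] [-0.10584945  0.98847393  0.01429022  0.10728918] [ 0.26091063  0.56194219  1.9041329  -0.01060416  0.45869164 -1.51424306] [-1.19373063  0.24693415  5.8128511 ]
lid_edge [([0.456, 0.192, 0.122], 0.65)]
plug_hole [([0.518, 0.204, 0.111], 0.43)]
lid_edge [([0.456, 0.192, 0.121], 0.59), ([0.507, -0.178, 0.057], 0.44)]
plug_hole [([0.517, 0.211, 0.116], 0.74), ([0.533, 0.208, 0.041], 0.48)]
```

>>> {"name": "jog_arm", "arguments": {
  "commands": [
    [0,-0.8,-0.15,-0.6,0],
    [0,-0.8,-0.15,-0.7,0],
    [0,-0.8,-0.15,-0.7,0],
    [0,-0.5,-0.1,-0.7,0],
    [0,-0.5,-0.1,-0.7,0],
    [0,0,0,-0.7,0],
    [0,0,0,-0.5,0]
  ]
}}

```text
t: 5.65
tcp_pos: [0.4634, 0.2386, 0.0701]
tool_rot: [-0.106, 0.987, 0.016, 0.123]
force: [-22.7, -9.7, 98.3]
finger_gap: 0.003
```

>>> {"name": "jog_arm", "arguments": {
  "commands": [
    [0,0,0,1,0],
    [0,0,0,3,0]
  ]
}}

```text
t: 5.82
tcp_pos: [0.4604, 0.2376, 0.1097]
tool_rot: [-0.107, 0.987, 0.015, 0.12]
force: [0.2, 0.1, -0.8]
finger_gap: 0.004
```

Run:
```python
from h import *
s=manip.sense();print(s['tcp_pos'],s['tool_rot'],s['q'],s['force'])
for c in ('top','scene'):
    p=snapshot(c);save(p,c+'3')
    for n in ('lid_edge','plug_hole','lid_hinge','case','key','key_tip','key_end','stand'):
        print(n,[(np.round(d['centre'],3).tolist(),round(d['score'],2)) for d in models.pinpoint(p,n)])
```

```text
[0.46040836 0.23756475 0.1096788 ] [-0.10656392  0.98695734  0.01517744  0.11970372] [ 0.2648001   0.52988573  1.98242523 -0.01972855  0.38754884 -1.50374721] [ 0.20275233  0.0681638  -0.80898354]
lid_edge [([0.429, 0.185, 0.07], 0.77), ([0.504, -0.176, -0.002], 0.49)]
plug_hole [([0.482, 0.197, 0.09], 0.42)]
lid_hinge [([0.531, 0.21, 0.04], 0.9)]
case [([0.48, 0.196, 0.002], 0.65)]
key [([0.262, -0.285, 0.009], 0.78), ([0.507, -0.178, 0.057], 0.72), ([0.39, -0.217, 0.012], 0.57), ([0.716, 0.181, -0.0], 0.3)]
key_tip [([0.508, -0.099, 0.057], 0.76), ([0.412, -0.272, 0.006], 0.66), ([0.23, -0.382, 0.012], 0.66), ([0.503, -0.211, 0.056], 0.55)]
key_end [([0.283, -0.238, 0.011], 0.85), ([0.507, -0.209, 0.059], 0.53), ([0.384, -0.189, 0.008], 0.51)]
stand [([0.503, -0.178, -0.001], 0.62)]
lid_edge [([0.425, 0.186, 0.067], 0.97), ([0.535, 0.212, 0.034], 0.4)]
plug_hole [([0.485, 0.201, 0.093], 0.68)]
lid_hinge [([0.534, 0.212, 0.039], 0.65), ([0.479, 0.2, 0.094], 0.36)]
case [([0.506, -0.098, 0.053], 0.71)]
key [([0.509, -0.18, 0.059], 0.83), ([0.269, -0.284, 0.014], 0.74)]
key_tip [([0.506, -0.096, 0.055], 0.78), ([0.228, -0.379, 0.01], 0.56), ([0.408, -0.269, 0.006], 0.44)]
key_end [([0.283, -0.242, 0.012], 0.79), ([0.387, -0.188, 0.005], 0.69)]
stand [([0.505, -0.178, -0.001], 0.56)]
```

>>> {"name": "jog_arm", "arguments": {
  "commands": [
    [60,0,0,3,-0.12],
    [60,0.3,-1,3,-0.12],
    [60,0.4,-3,2,-0.12],
    [60,0.4,-3,2,-0.12],
    [60,0.4,-3,1,-0.12],
    [60,0.4,-3,0,-0.12],
    [60,0.4,-3,0,-0.12],
    [60,0.4,-3,0,-0.12]
  ]
}}

```text
t: 7.38
tcp_pos: [0.4877, 0.0443, 0.2241]
tool_rot: [0.373, 0.92, -0.041, 0.116]
force: [0.4, 0.0, -0.1]
finger_gap: 0.6
```

>>> {"name": "jog_arm", "arguments": {
  "commands": [
    [60,0.3,-3,0,-0.12],
    [60,0.3,-3,0,-0.12],
    [60,0.3,-3,0,-0.12],
    [60,0.3,-3,0,-0.12],
    [60,0.3,-3,0,-0.12],
    [60,0.3,-3,0,-0.12],
    [60,0.2,-3,0,-0.06],
    [60,0,0,0,0]
  ]
}}

```text
t: 8.05
tcp_pos: [0.5083, -0.1804, 0.2261]
tool_rot: [0.709, 0.694, -0.083, 0.094]
force: [0.2, 0.0, -0.1]
finger_gap: 0.596
```

```bash
cat >> h.py <<'E'
from scipy.spatial.transform import Rotation as R
def st():
    s=manip.sense(); r=R.from_quat(s['tool_rot']).as_matrix()
    print('t%.2f'%s['t'],'tcp',np.round(s['tcp_pos'],4),'z',np.round(r[:,2],3),'y',np.round(r[:,1],3),'yang %.3f'%np.arctan2(r[1,1],r[0,1]),'q',np.round(s['q'],3),'F',np.round(s['force'],1),'gap %.3f'%s['finger_gap'])
    return s,r
def find(c,names,fn='pinpoint'):
    s=manip.sense();p=snapshot(c)
    for n in names: print(c,n,[(np.round(d['centre'],4).tolist(),round(d['score'],2)) for d in getattr(models,fn)(p,n)])
    return p
E
python3 -c "
from h import *
st(); p=find('wrist',['key','key_tip','key_end','stand']); save(p,'w1'); find('top',['key','key_tip','lid_edge'])"
```

```text
t8.05 tcp [ 0.5083 -0.1804  0.2261] z [ 0.012 -0.249 -0.968] y [ 1.    -0.019  0.017] yang -0.019 q [-0.425  0.401  1.72  -0.282  0.923 -0.244] F [ 0.2  0.  -0.1] gap 0.596
wrist key [([0.505, -0.1751, 0.0581], 0.9), ([0.3907, -0.2122, 0.0096], 0.8), ([0.2684, -0.2865, 0.0099], 0.75)]
wrist key_tip [([0.4105, -0.2666, 0.0035], 0.81), ([0.5055, -0.0992, 0.0568], 0.8), ([0.2266, -0.3828, 0.0063], 0.72)]
wrist key_end [([0.507, -0.2099, 0.0586], 0.81), ([0.3796, -0.1891, 0.006], 0.79)]
wrist stand [([0.504, -0.1773, 0.0009], 0.61)]
top key [([0.2615, -0.2826, 0.0106], 0.91), ([0.391, -0.2148, 0.0097], 0.57), ([0.5054, -0.1809, 0.0606], 0.52)]
top key_tip [([0.2305, -0.382, 0.0125], 0.93), ([0.4127, -0.2709, 0.0085], 0.52)]
top lid_edge [([0.4286, 0.1874, 0.072], 0.56)]
```

View pics/w1.png

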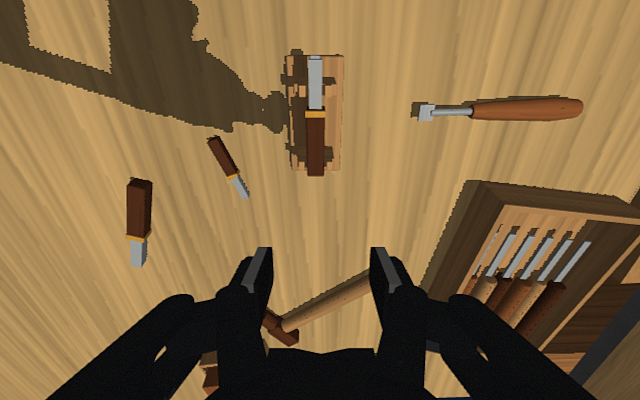

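>>> {"name": "jog_arm", "arguments": {
  "commands": [
    [60,-0.1,-0.2,-3.5,0.02],
    [60,-0.1,-0.2,-3.5,0],
    [60,0,0,-3.5,0],
    [60,0,0,-3,0],
    [60,0,0,0,0]
  ]
}}

```text
t: 8.92
tcp_pos: [0.5091, -0.1761, 0.0917]
tool_rot: [0.696, 0.706, -0.079, 0.1]
force: [-1.1, -0.2, -0.8]
finger_gap: 0.596
```

```bash
python3 -c "
from h import *
st(); p=find('wrist',['key','key_tip','key_end','stand']); save(p,'w2')"
```

```text
t8.92 tcp [ 0.5091 -0.1761  0.0917] z [ 0.032 -0.251 -0.967] y [0.999 0.018 0.029] yang 0.018 q [-0.42   0.614  1.845 -0.402  0.584 -0.109] F [-1.1 -0.2 -0.8] gap 0.596
wrist key [([0.506, -0.1742, 0.0554], 0.88), ([0.3916, -0.2118, 0.0077], 0.84), ([0.2646, -0.2879, 0.0096], 0.57)]
wrist key_tip [([0.2298, -0.3813, 0.0071], 0.96), ([0.4103, -0.2705, 0.0066], 0.68), ([0.5071, -0.1, 0.0551], 0.64)]
wrist key_end [([0.2812, -0.2389, 0.0139], 0.71), ([0.5054, -0.2109, 0.0574], 0.61), ([0.38, -0.1939, 0.0035], 0.6)]
wrist stand [([0.5031, -0.1792, 0.0009], 0.59)]
```

>>> {"name": "jog_arm", "arguments": {
  "commands": [
    [60,-0.3,-0.8,-1,-0.02],
    [60,0,0,-2.2,0],
    [60,0,0,-2.2,0],
    [60,0,0,0,0]
  ]
}}

```text
t: 9.5
tcp_pos: [0.5167, -0.1902, 0.0511]
tool_rot: [0.705, 0.696, -0.074, 0.116]
force: [0.0, 1.1, 0.3]
finger_gap: 0.597
```

```bash
python3 -c "
from h import *
st()"
```

```text
t9.50 tcp [ 0.5167 -0.1902  0.0511] z [ 0.057 -0.266 -0.962] y [ 0.998 -0.005  0.061] yang -0.005 q [-0.438  0.696  1.857 -0.498  0.47   0.008] F [0.  1.1 0.3] gap 0.597
```

>>> {"name": "jog_arm", "arguments": {
  "commands": [
    [60,-0.9,0.7,-0.5,0],
    [60,0,0,-0.5,0],
    [60,0,0,0,0]
  ]
}}

```text
t: 9.75
tcp_pos: [0.5096, -0.1857, 0.0435]
tool_rot: [0.705, 0.695, -0.073, 0.119]
force: [-0.2, -0.7, 0.6]
finger_gap: 0.599
```

```bash
python3 -c "
from h import *
st()"
```

```text
t9.75 tcp [ 0.5096 -0.1857  0.0435] z [ 0.062 -0.269 -0.961] y [ 0.998 -0.006  0.066] yang -0.006 q [-0.435  0.705  1.883 -0.543  0.435  0.061] F [-0.2 -0.7  0.6] gap 0.599
```

>>> {"name": "jog_arm", "arguments": {
  "commands": [
    [0,-0.1,0,0,0],
    [0,0,0,0,0],
    [0,0,0,0,0],
    [0,0,0,0,0],
    [0,0,0,2,0],
    [0,0,0,2,0],
    [0,0,0,2,0],
    [0,0,0,0,0]
  ],
  "squeeze": 20
}}

```text
t: 10.42
tcp_pos: [0.51, -0.1878, 0.1081]
tool_rot: [0.706, 0.694, -0.073, 0.12]
force: [1.1, 0.0, 0.2]
finger_gap: 0.214
```

```bash
python3 -c "
from h import *
st(); p=find('wrist',['key','key_tip','key_end']); save(p,'w3'); p=find('scene',['key','key_tip','key_end']); save(p,'s3')
cv2.imwrite('pics/v4.png',np.hstack([cv2.imread('pics/w3.png'),cv2.resize(cv2.imread('pics/s3.png')[130:250,220:380],None,fx=3.333,fy=3.333)])[:, ::2][::1])
a=cv2.resize(cv2.imread('pics/w3.png'),(400,250));b=cv2.resize(cv2.imread('pics/s3.png')[130:230,230:390],(400,250));cv2.imwrite('pics/v4.png',np.hstack([a,b]))
"
```

```text
t10.42 tcp [ 0.51   -0.1878  0.1081] z [ 0.063 -0.271 -0.961] y [ 0.998 -0.007  0.068] yang -0.007 q [-0.438  0.582  1.854 -0.418  0.568 -0.083] F [1.1 0.  0.2] gap 0.214
wrist key [([0.3868, -0.2122, 0.0076], 0.79), ([0.5103, -0.1747, 0.1191], 0.7)]
wrist key_tip [([0.2288, -0.3823, 0.0055], 0.98), ([0.4109, -0.2696, 0.0068], 0.69), ([0.5121, -0.2155, 0.1231], 0.63), ([0.5094, -0.0996, 0.1138], 0.56)]
wrist key_end [([0.2777, -0.2384, 0.015], 0.81), ([0.5123, -0.2136, 0.1223], 0.78), ([0.3795, -0.1862, 0.0075], 0.62)]
scene key [([0.2686, -0.2869, 0.015], 0.67), ([0.5068, -0.1781, 0.1179], 0.46), ([0.3921, -0.2154, 0.006], 0.46)]
scene key_tip [([0.2291, -0.3824, 0.0084], 0.83), ([0.4099, -0.2711, 0.0046], 0.67), ([0.5037, -0.0957, 0.1141], 0.65)]
scene key_end [([0.2853, -0.2421, 0.0169], 0.63), ([0.3798, -0.1892, 0.0045], 0.62), ([0.535, 0.2066, 0.0392], 0.16)]
```

View pics/v4.png

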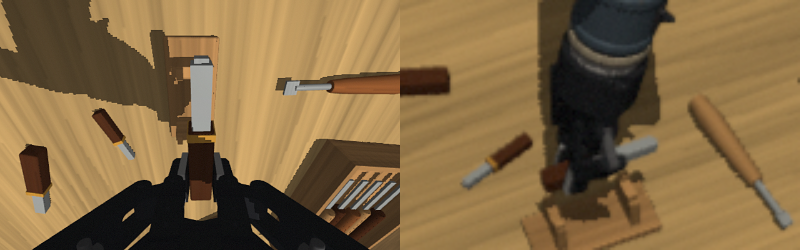

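It's held by friction and drooped a little when lifted. The pivot threshold is close to the gravity torque, so short vertical jerks with a light grip may swing the key down.

>>> {"name": "jog_arm", "arguments": {
  "commands": [
    [0,0,0,4.1,0],
    [0,0,0,4.1,0],
    [0,0,0,4.1,0],
    [0,0,0,-4.1,0],
    [0,0,0,4.1,0],
    [0,0,0,-4.1,0],
    [0,0,0,4.1,0],
    [0,0,0,0,0]
  ],
  "squeeze": 5
}}

```text
t: 11.48
tcp_pos: [0.4987, -0.1828, 0.1766]
tool_rot: [0.703, 0.702, -0.095, 0.058]
force: [1.5, -1.7, 1.7]
finger_gap: 0.204
```

```bash
python3 -c "
from h import *
st(); p=find('wrist',['key_tip','key_end']); save(p,'w4'); p=find('scene',['key_tip','key_end']); save(p,'s4')
"
```

```text
t11.48 tcp [ 0.4987 -0.1828  0.1766] z [-0.053 -0.215 -0.975] y [ 0.999 -0.008 -0.052] yang -0.008 q [-0.439  0.485  1.738 -0.283  0.893 -0.262] F [ 1.5 -1.7  1.7] gap 0.204
wrist key_tip [([0.2282, -0.3817, 0.006], 0.92), ([0.411, -0.2725, 0.006], 0.87), ([0.5008, -0.0961, 0.1924], 0.82)]
wrist key_end [([0.4993, -0.2113, 0.1896], 0.78), ([0.3798, -0.1868, 0.0098], 0.7), ([0.2835, -0.2393, 0.0143], 0.62)]
scene key_tip [([0.226, -0.3813, 0.0102], 0.71), ([0.4107, -0.2683, 0.0071], 0.66), ([0.4924, -0.0915, 0.1906], 0.62)]
scene key_end [([0.2844, -0.2434, 0.0099], 0.64), ([0.4936, -0.2099, 0.1906], 0.58), ([0.3836, -0.187, 0.0054], 0.44), ([0.426, 0.1849, 0.0703], 0.4), ([0.5079, -0.18, 0.0011], 0.28)]
```

Jerking doesn't move it. I'll lever it instead: the handle end goes on a cheek of the tall post to pitch the bit down, then the bit goes against the case's side wall to bring it upright.

>>> {"name": "jog_arm", "arguments": {
  "commands": [
    [0,-0.2,2,-1,0],
    [0,-0.2,2,-2,0],
    [0,-0.2,2,-2,0],
    [0,-0.2,1.6,-2,0],
    [0,0,0,-2,0],
    [0,0,0,-1,0],
    [0,0,0,0,0]
  ],
  "squeeze": 20
}}

```text
t: 12.37
tcp_pos: [0.4954, -0.1053, 0.1058]
tool_rot: [0.706, 0.698, -0.081, 0.088]
force: [0.4, 0.0, 0.0]
finger_gap: 0.209
```

```bash
cat >> h.py <<'E'
def g():
    s,r=st(); print('grip',np.round(s['tcp_pos']-.0187*r[:,2],4)); return s,r
E
python3 -c "
from h import *
g(); p=find('wrist',['key_tip','key_end','stand'])
"
```

```text
t12.37 tcp [ 0.4954 -0.1053  0.1058] z [ 0.008 -0.238 -0.971] y [ 1.    -0.009  0.01 ] yang -0.009 q [-0.297  0.573  1.875 -0.381  0.65   0.013] F [0.4 0.  0. ] gap 0.209
grip [ 0.4953 -0.1009  0.1239]
wrist key_tip [([0.4941, -0.0156, 0.1155], 0.58)]
wrist key_end [([0.285, -0.2399, 0.0149], 0.87), ([0.379, -0.1868, 0.0057], 0.78), ([0.4964, -0.1313, 0.1171], 0.71)]
wrist stand [([0.5032, -0.1805, 0.0014], 0.67), ([0.4968, -0.0929, 0.1187], 0.16)]
```

>>> {"name": "jog_arm", "arguments": {
  "commands": [
    [0,-0.4,0,-2,0],
    [0,-0.2,0,-2,0],
    [0,0,0,-0.6,0],
    [0,0,0,-0.6,0],
    [0,0,0,-0.5,0],
    [0,0,0,-0.5,0],
    [0,0,0,0,0]
  ]
}}

```text
t: 13.15
tcp_pos: [0.498, -0.1099, 0.0529]
tool_rot: [0.708, 0.695, -0.076, 0.099]
force: [1.9, -1.2, 0.3]
finger_gap: 0.206
```

```bash
python3 -c "
from h import *
g(); p=find('wrist',['key_tip','key_end']);find('scene',['key_tip','key_end'])
"
```

```text
t13.15 tcp [ 0.498  -0.1099  0.0529] z [ 0.03  -0.246 -0.969] y [ 0.999 -0.014  0.035] yang -0.014 q [-0.304  0.675  1.91  -0.487  0.502  0.137] F [ 1.9 -1.2  0.3] gap 0.206
grip [ 0.4975 -0.1053  0.0711]
wrist key_tip [([0.4973, -0.0221, 0.0585], 0.61)]
wrist key_end [([0.2801, -0.2407, 0.0147], 0.87), ([0.3815, -0.1861, 0.0077], 0.83), ([0.4992, -0.1353, 0.0716], 0.68)]
scene key_tip [([0.2294, -0.3778, 0.0088], 0.78), ([0.4985, -0.0192, 0.0561], 0.76), ([0.4064, -0.2677, 0.0055], 0.76)]
scene key_end [([0.2837, -0.2457, 0.0133], 0.8), ([0.4954, -0.1376, 0.0737], 0.69), ([0.3823, -0.187, 0.0047], 0.64)]
```

>>> {"name": "jog_arm", "arguments": {
  "commands": [
    [0,-0.5,0.5,-0.4,0],
    [0,0,0,-0.5,0],
    [0,0,0,-0.5,0],
    [0,0,0,-0.5,0],
    [0,0,0,0,0]
  ]
}}

```text
t: 13.87
tcp_pos: [0.4955, -0.106, 0.0389]
tool_rot: [0.707, 0.695, -0.075, 0.104]
force: [0.1, 0.5, -0.3]
finger_gap: 0.211
```

```bash
python3 -c "
from h import *
g(); p=find('wrist',['key_tip','key_end']);p=find('scene',['key_tip','key_end']);save(p,'s5')
"
```

```text
t13.87 tcp [ 0.4955 -0.106   0.0389] z [ 0.038 -0.251 -0.967] y [ 0.999 -0.012  0.043] yang -0.012 q [-0.296  0.702  1.927 -0.544  0.458  0.205] F [ 0.1  0.5 -0.3] gap 0.211
grip [ 0.4947 -0.1013  0.057 ]
wrist key_tip [([0.4956, -0.0278, 0.0147], 0.83), ([0.4084, -0.2697, 0.0037], 0.8)]
wrist key_end [([0.2802, -0.239, 0.0161], 0.93), ([0.4948, -0.1288, 0.0736], 0.71), ([0.3823, -0.1881, 0.0076], 0.71)]
scene key_tip [([0.2282, -0.379, 0.0091], 0.83), ([0.4942, -0.0272, 0.013], 0.61)]
scene key_end [([0.2858, -0.2448, 0.012], 0.72), ([0.4914, -0.129, 0.074], 0.71), ([0.3802, -0.1835, 0.0061], 0.47)]
```

>>> {"name": "jog_arm", "arguments": {
  "commands": [
    [0,0,0,2.5,0],
    [0,0,0,2.3,0],
    [0,0,3,0,0.05],
    [0,0,3,0,0.05],
    [0,0,3,0,0.05],
    [0,0,3,0,0.05],
    [0,0,0,0,0]
  ]
}}

```text
t: 14.75
tcp_pos: [0.4973, 0.015, 0.0871]
tool_rot: [0.634, 0.762, -0.063, 0.111]
force: [0.1, -0.0, -0.1]
finger_gap: 0.208
```

```bash
python3 -c "
from h import *
g(); p=find('wrist',['key_tip','key_end','lid_edge','plug_hole']);p=find('scene',['key_tip','key_end','lid_edge','plug_hole']);save(p,'s6')
"
```

```text
t14.75 tcp [0.4973 0.015  0.0871] z [ 0.089 -0.237 -0.968] y [0.981 0.187 0.044] yang 0.189 q [-0.055  0.6    1.925 -0.452  0.558  0.14 ] F [ 0.1 -0.  -0.1] gap 0.208
grip [0.4956 0.0194 0.1051]
wrist key_tip [([0.4811, 0.0921, 0.0628], 0.9)]
wrist key_end [([0.2786, -0.2412, 0.0169], 0.94), ([0.501, -0.0075, 0.1222], 0.84)]
wrist lid_edge []
wrist plug_hole []
scene key_tip [([0.2311, -0.3782, 0.0106], 0.82), ([0.4083, -0.27, 0.0061], 0.5)]
scene key_end [([0.2835, -0.2445, 0.0135], 0.8), ([0.5002, -0.0146, 0.1227], 0.68), ([0.3817, -0.1871, 0.0062], 0.59)]
scene lid_edge [([0.4231, 0.1839, 0.0675], 0.62)]
scene plug_hole [([0.4841, 0.2012, 0.0912], 0.72)]
```

>>> {"name": "jog_arm", "arguments": {
  "commands": [
    [0,-0.2,1.5,-0.3,0],
    [0,-0.3,1.5,0,0],
    [0,-0.3,1.3,0,0],
    [0,-0.3,1.3,0,0],
    [0,-0.3,1.3,0,0],
    [0,0,0,0,0]
  ]
}}

```text
t: 15.75
tcp_pos: [0.492, 0.0592, 0.0936]
tool_rot: [0.633, 0.761, -0.078, 0.124]
force: [0.2, 0.3, -0.5]
finger_gap: 0.206
```

```bash
python3 -c "
from h import *
g(); p=find('wrist',['key_tip','key_end','lid_edge','plug_hole']);save(p,'w7');p=find('scene',['key_tip','key_end','lid_edge','plug_hole']);save(p,'s7')
"
```

```text
t15.75 tcp [0.492  0.0592 0.0936] z [ 0.09  -0.275 -0.957] y [0.981 0.188 0.039] yang 0.189 q [ 0.064  0.598  1.904 -0.501  0.624  0.287] F [ 0.2  0.3 -0.5] gap 0.206
grip [0.4903 0.0643 0.1115]
wrist key_tip [([0.4811, 0.1127, 0.0585], 0.91)]
wrist key_end [([0.38, -0.1856, 0.007], 0.48), ([0.2802, -0.2413, 0.014], 0.44)]
wrist lid_edge []
wrist plug_hole []
scene key_tip [([0.4111, -0.2691, 0.0055], 0.67), ([0.2313, -0.378, 0.0098], 0.63), ([0.4779, 0.1173, 0.0555], 0.59), ([0.4804, 0.1984, 0.0014], 0.26), ([0.5041, -0.1786, 0.0009], 0.19)]
scene key_end [([0.2842, -0.2444, 0.0118], 0.79), ([0.4925, 0.0278, 0.1424], 0.51), ([0.3854, -0.1867, 0.0054], 0.51)]
scene lid_edge [([0.427, 0.1861, 0.0645], 0.89)]
scene plug_hole [([0.4817, 0.1998, 0.0915], 0.69), ([0.4254, 0.1834, 0.0678], 0.66), ([0.7129, 0.1809, 0.0001], 0.25)]
```

>>> {"name": "jog_arm", "arguments": {
  "commands": [
    [0,-0.3,1.5,-0.3,0],
    [0,-0.3,1.5,-0.2,0],
    [0,-0.3,1.5,-0.2,0],
    [0,-0.2,1.2,0,0],
    [0,0,0,0,0]
  ]
}}

```text
t: 16.67
tcp_pos: [0.4807, 0.1135, 0.0864]
tool_rot: [0.632, 0.761, -0.082, 0.125]
force: [0.1, -0.4, -0.4]
finger_gap: 0.208
```

```bash
python3 -c "
from h import *
g(); p=find('wrist',['key_tip','key_end']);save(p,'w7');p=find('scene',['key_tip','key_end','lid_edge','plug_hole']);save(p,'s7')
"
```

```text
t16.67 tcp [0.4807 0.1135 0.0864] z [ 0.086 -0.283 -0.955] y [0.982 0.188 0.033] yang 0.189 q [ 0.184  0.621  1.883 -0.497  0.664  0.397] F [ 0.1 -0.4 -0.4] gap 0.208
grip [0.4791 0.1188 0.1043]
wrist key_tip []
wrist key_end []
scene key_tip [([0.2278, -0.3802, 0.0076], 0.93), ([0.4781, 0.1077, 0.0361], 0.78), ([0.4095, -0.2702, 0.0059], 0.57)]
scene key_end [([0.2809, -0.2443, 0.0114], 0.8), ([0.4773, 0.1022, 0.1577], 0.78), ([0.3833, -0.186, 0.0045], 0.74)]
scene lid_edge [([0.4266, 0.1875, 0.067], 0.65)]
scene plug_hole [([0.4823, 0.2002, 0.0909], 0.45)]
```

>>> {"name": "jog_arm", "arguments": {
  "commands": [
    [0,0.2,-1,0.5,0],
    [0,0,0,2.5,0],
    [0,0,0,2.5,0],
    [0,0,0,2.5,0],
    [0,0,0,1.5,0],
    [0,0,0,0,0]
  ]
}}

```text
t: 17.57
tcp_pos: [0.4813, 0.0967, 0.1847]
tool_rot: [0.634, 0.759, -0.085, 0.122]
force: [0.2, 0.1, -0.3]
finger_gap: 0.208
```

```bash
python3 -c "
from h import *
g()
for c in ('wrist','scene','top'):
    p=find(c,['key_tip','key_end','key','plug_hole','lid_edge']); save(p,c+'8')
a=cv2.resize(cv2.imread('pics/wrist8.png'),(480,300));b=cv2.resize(cv2.imread('pics/scene8.png')[110:210,380:480],(300,300));cv2.imwrite('pics/v8.png',np.hstack([a,b]))
"
```

```text
t17.57 tcp [0.4813 0.0967 0.1847] z [ 0.078 -0.284 -0.956] y [0.983 0.183 0.026] yang 0.184 q [ 0.149  0.441  1.822 -0.389  0.881  0.219] F [ 0.2  0.1 -0.3] gap 0.208
grip [0.4798 0.102  0.2025]
wrist key_tip [([0.4829, 0.092, 0.1355], 0.9)]
wrist key_end [([0.2795, -0.2384, 0.0127], 0.88)]
wrist key [([0.4834, 0.0956, 0.2173], 0.86), ([0.2665, -0.2885, 0.0093], 0.71)]
wrist plug_hole [([0.479, 0.1986, 0.0936], 0.76), ([0.4786, 0.1991, 0.0025], 0.34)]
wrist lid_edge [([0.4326, 0.1896, 0.0683], 0.85), ([0.7133, 0.1837, 0.0006], 0.15)]
scene key_tip [([0.2273, -0.3808, 0.0097], 0.86), ([0.4781, 0.0956, 0.1322], 0.84), ([0.4086, -0.2704, 0.0053], 0.74), ([0.5348, 0.21, 0.0395], 0.26)]
scene key_end [([0.4787, 0.0876, 0.2502], 0.79), ([0.3809, -0.188, 0.0049], 0.77), ([0.2844, -0.2455, 0.0136], 0.6), ([0.5172, -0.4784, -0.0014], 0.17)]
scene key [([0.2681, -0.2861, 0.0135], 0.86), ([0.4833, 0.2025, 0.0929], 0.7), ([0.3896, -0.2134, 0.0103], 0.69), ([0.4827, 0.0908, 0.2146], 0.66)]
scene plug_hole [([0.4845, 0.2016, 0.0925], 0.76)]
scene lid_edge [([0.4255, 0.1843, 0.0664], 0.71), ([0.5343, 0.2087, 0.0387], 0.62)]
top key_tip [([0.2304, -0.3855, 0.0151], 0.96), ([0.4812, 0.0941, 0.1359], 0.65), ([0.4147, -0.2728, 0.0062], 0.62)]
top key_end [([0.4778, 0.0931, 0.2505], 0.54), ([0.3859, -0.1908, 0.0068], 0.42), ([0.6972, -0.1604, -0.0032], 0.2)]
top key [([0.261, -0.2833, 0.007], 0.92), ([0.4768, 0.0889, 0.2158], 0.69), ([0.3907, -0.215, 0.0079], 0.5)]
top plug_hole []
top lid_edge [([0.4278, 0.1844, 0.0704], 0.67)]
```

View pics/v8.png

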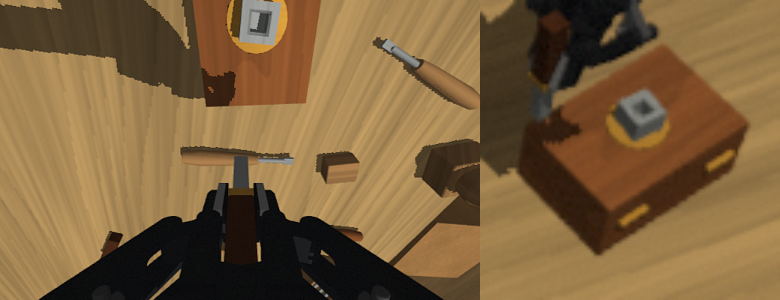

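The key hangs nearly upright, and the lid and lock are visible with the lock at (257,20) in the left panel. I'll get the plug angle by rectifying the wrist picture to the plane z = 94 mm.

```bash
cat >> h.py <<'E'
def wcam(p,s):
    T=np.eye(4);T[:3,:3]=R.from_quat(s['tool_rot']).as_matrix();T[:3,3]=s['tcp_pos'];return T@p['hand_eye'],p['intrinsics']
def rect(img,T,K,c,z,half=.03,n=300):
    # world x -> image right, world y -> image up
    W=np.array([[c[0]+sx*half,c[1]+sy*half,z,1] for sx,sy in((-1,1),(1,1),(1,-1),(-1,-1))])
    P=(np.linalg.inv(T)@W.T)[:3];u=(K@P);u=(u[:2]/u[2]).T.astype(np.float32)
    H=cv2.getPerspectiveTransform(u,np.float32([[0,0],[n,0],[n,n],[0,n]]))
    return cv2.warpPerspective(img,H,(n,n)),u
E
python3 -c "
from h import *
s=manip.sense();p=snapshot('wrist');T,K=wcam(p,s)
a,u=rect(p['image'],T,K,(.481,.200),.094);print(u)
q=snapshot('scene');b,u=rect(q['image'],q['extrinsics'],q['intrinsics'],(.481,.200),.094)
cv2.imwrite('pics/r.png',np.hstack([a,b])[:,:,::-1])
"
```

```text
[[311.30984  -44.106804]
 [418.52637  -17.92243 ]
 [385.31946   92.70515 ]
 [295.83017   75.38665 ]]
```

View pics/r.png

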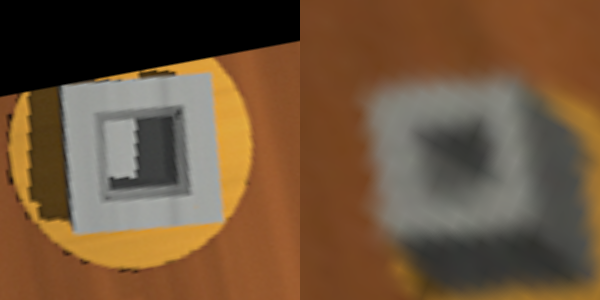

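>>> {"name": "jog_arm", "arguments": {
  "commands": [
    [0,0,2.6,0,-0.05],
    [0,0,2.6,0,-0.05],
    [0,0,2.6,0,0],
    [0,0,2.6,-1,0],
    [0,0,0,-1,0],
    [0,0,0,0,0]
  ]
}}

```text
t: 19.07
tcp_pos: [0.4802, 0.2048, 0.1619]
tool_rot: [0.674, 0.724, -0.092, 0.116]
force: [-0.5, -0.5, -0.4]
finger_gap: 0.203
```

```bash
python3 -c "
from h import *
g()
for c in ('wrist','scene','top'):
    p=find(c,['key_tip','key_end','plug_hole']); save(p,c+'9')
a=cv2.imread('pics/wrist9.png')[150:350,220:420];b=cv2.imread('pics/scene9.png')[100:200,400:500];cc=cv2.imread('pics/top9.png')[150:230,180:260]
cv2.imwrite('pics/v9.png',np.hstack([cv2.resize(a,(400,400)),cv2.resize(b,(400,400),interpolation=2)]))
"
```

```text
t19.07 tcp [0.4802 0.2048 0.1619] z [ 0.044 -0.29  -0.956] y [0.997 0.076 0.023] yang 0.076 q [ 0.354  0.541  1.7   -0.35   0.991  0.488] F [-0.5 -0.5 -0.4] gap 0.203
grip [0.4794 0.2102 0.1797]
wrist key_tip [([0.4789, 0.199, 0.1132], 0.64)]
wrist key_end []
wrist plug_hole []
scene key_tip [([0.2269, -0.3827, 0.0086], 0.58), ([0.4819, 0.1997, -0.0021], 0.54), ([0.4088, -0.2689, 0.0053], 0.49), ([0.4817, 0.197, 0.1977], 0.26)]
scene key_end [([0.2846, -0.2428, 0.0107], 0.74), ([0.4818, 0.1939, 0.2334], 0.55), ([0.3797, -0.1866, 0.0068], 0.53), ([0.4258, 0.1857, 0.0694], 0.19)]
scene plug_hole [([0.483, 0.2009, 0.0889], 0.53)]
top key_tip [([0.4825, 0.1982, 0.0923], 0.69), ([0.2284, -0.3824, 0.0146], 0.57), ([0.4128, -0.2734, 0.0111], 0.55), ([0.483, 0.201, 0.1162], 0.5)]
top key_end [([0.2846, -0.2404, 0.0135], 0.87), ([0.3864, -0.1892, 0.0089], 0.68), ([0.4777, 0.2024, 0.233], 0.49), ([0.482, 0.2044, 0.1178], 0.39)]
top plug_hole [([0.478, 0.1973, 0.0928], 0.71), ([0.7164, 0.1811, -0.0003], 0.71)]
```

View pics/v9.png

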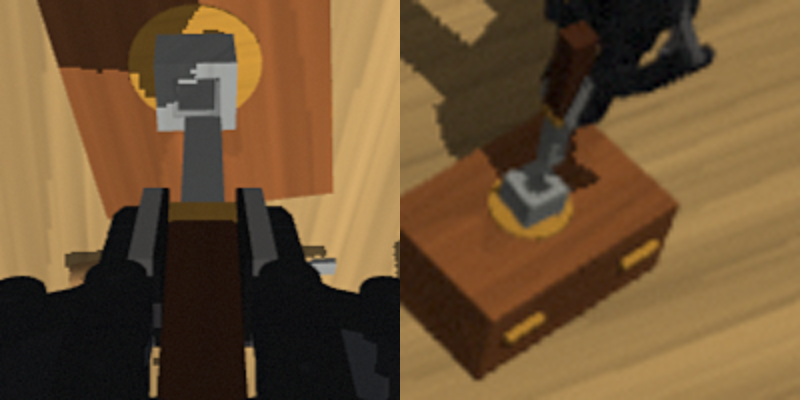

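```bash
python3 -c "
from h import *
s=manip.sense();p=snapshot('wrist');T,K=wcam(p,s)
print('cam',T[:3,3])
def ray(u,v,z):
    d=T[:3,:3]@np.linalg.inv(K)@[u,v,1];return (T[:3,3]+d*(z-T[2,3])/d[2]).round(4)
print('hole',ray(318.5,191,.094))
for z in (.108,.113,.118): print('tip',z,ray(321,209,z))
q=snapshot('top');Tt,Kt=q['extrinsics'],q['intrinsics'];qs=snapshot('scene')
a,_=rect(p['image'],T,K,(.480,.199),.094);b,_=rect(qs['image'],qs['extrinsics'],qs['intrinsics'],(.481,.2),.094,half=.03);
cv2.imwrite('pics/r2.png',np.hstack([a,b])[:,:,::-1])
"
```

```text
cam [0.46962597 0.31999648 0.2777343 ]
hole [0.4811 0.2041 0.094 ]
tip 0.108 [0.483  0.1979 0.108 ]
tip 0.113 [0.4826 0.2015 0.113 ]
tip 0.118 [0.4822 0.2051 0.118 ]
```

View pics/r2.png

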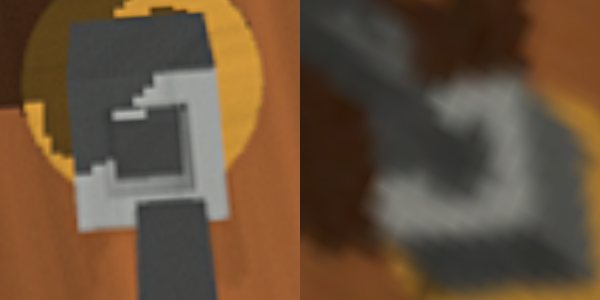

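>>> {"name": "jog_arm", "arguments": {
  "commands": [
    [0,-0.2,0.1,-0.5,0],
    [0,0,0,-0.7,0],
    [0,0,0,-0.7,0],
    [0,0,0,-0.7,0],
    [0,0,0,0,0]
  ]
}}

```text
t: 20.23
tcp_pos: [0.4803, 0.2054, 0.1378]
tool_rot: [0.674, 0.723, -0.09, 0.119]
force: [-2.8, 0.8, 6.8]
finger_gap: 0.21
```

```bash
python3 -c "
from h import *
g()
s=manip.sense();p=snapshot('wrist');T,K=wcam(p,s)
for n in ('key_tip','key_end','key'): print(n,[(np.round(d['centre'],4),round(d['score'],2)) for d in models.pinpoint(p,n)])
a,_=rect(p['image'],T,K,(.480,.199),.094)
q=find('scene',['key_end','key']); b=cv2.resize(q['image'][80:180,400:500],(300,300),interpolation=2)
cv2.imwrite('pics/r3.png',np.hstack([a,b])[:,:,::-1])
"
```

```text
t20.23 tcp [0.4803 0.2054 0.1378] z [ 0.05  -0.29  -0.956] y [0.997 0.075 0.03 ] yang 0.075 q [ 0.356  0.577  1.72  -0.368  0.934  0.52 ] F [-2.8  0.8  6.8] gap 0.210
grip [0.4794 0.2108 0.1557]
key_tip [(array([0.4787, 0.2031, 0.0923]), 0.88)]
key_end []
key [(array([0.4826, 0.2049, 0.1707]), 0.7)]
scene key_end [([0.2807, -0.2441, 0.0115], 0.96), ([0.4785, 0.1964, 0.2067], 0.73), ([0.381, -0.1875, 0.0066], 0.67)]
scene key [([0.2714, -0.2837, 0.0146], 0.92), ([0.4819, 0.1985, 0.1756], 0.79)]
```

View pics/r3.png

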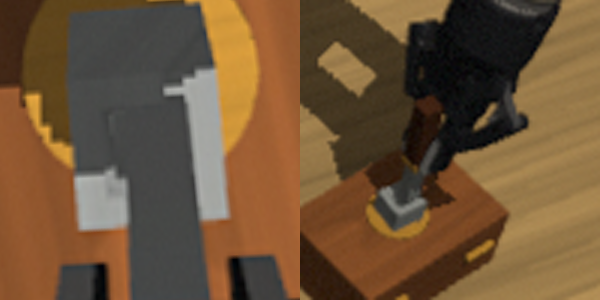

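>>> {"name": "jog_arm", "arguments": {
  "commands": [
    [0,0,-0.15,0.1,0],
    [0,0,-0.2,-0.2,0],
    [0,0,0,-0.5,0],
    [0,0,0,-0.5,0],
    [0,0,0,-0.3,0]
  ]
}}

```text
t: 21.0
tcp_pos: [0.4812, 0.2013, 0.1315]
tool_rot: [0.674, 0.723, -0.091, 0.123]
force: [-7.3, 4.4, 24.4]
finger_gap: 0.206
```

```bash
python3 -c "
from h import *
g()
s=manip.sense();p=snapshot('wrist');T,K=wcam(p,s)
for n in ('key_tip','key_end','key'): print(n,[(np.round(d['centre'],4),round(d['score'],2)) for d in models.pinpoint(p,n)])
find('scene',['key_end','key','lid_edge']);
"
```

```text
t21.00 tcp [0.4812 0.2013 0.1315] z [ 0.055 -0.296 -0.954] y [0.997 0.075 0.034] yang 0.075 q [ 0.352  0.587  1.729 -0.384  0.915  0.532] F [-7.3  4.4 24.4] gap 0.206
grip [0.4801 0.2068 0.1493]
key_tip [(array([0.5347, 0.2098, 0.038 ]), 0.7), (array([0.4829, 0.1963, 0.0882]), 0.59)]
key_end []
key [(array([0.4793, 0.202 , 0.1641]), 0.73)]
scene key_end [([0.2831, -0.239, 0.0129], 0.93), ([0.4782, 0.1961, 0.2055], 0.75), ([0.3806, -0.1881, 0.0054], 0.65), ([0.4825, 0.1992, -0.0017], 0.52)]
scene key [([0.4816, 0.1923, 0.1698], 0.73), ([0.3894, -0.2141, 0.008], 0.71), ([0.2693, -0.2848, 0.0126], 0.66), ([0.6645, 0.0094, -0.0002], 0.39)]
scene lid_edge [([0.4235, 0.1852, 0.0676], 0.81), ([0.4808, 0.201, -0.0015], 0.69), ([0.48, 0.2012, 0.0858], 0.39)]
```

>>> {"name": "jog_arm", "arguments": {
  "commands": [
    [0,0,0,0.4,0],
    [0,-0.2,0.15,0,0],
    [0,-0.1,0,-0.3,0],
    [0,0,0,-0.4,0]
  ]
}}

```text
t: 21.73
tcp_pos: [0.4788, 0.2028, 0.131]
tool_rot: [0.674, 0.723, -0.09, 0.125]
force: [-4.7, 0.0, 33.0]
finger_gap: 0.21
```

```bash
python3 -c "
from h import *
g()
s=manip.sense();p=snapshot('wrist');T,K=wcam(p,s)
for n in ('key_tip','key'): print(n,[(np.round(d['centre'],4),round(d['score'],2)) for d in models.pinpoint(p,n)])
a,_=rect(p['image'],T,K,(.480,.199),.094)
q=find('scene',['key_end','key']); b=cv2.resize(q['image'][110:160,410:460],(300,300),interpolation=2)
cv2.imwrite('pics/r4.png',np.hstack([a,b])[:,:,::-1])
"
```

```text
t21.73 tcp [0.4788 0.2028 0.131 ] z [ 0.06  -0.298 -0.953] y [0.996 0.076 0.039] yang 0.077 q [ 0.358  0.586  1.735 -0.389  0.91   0.542] F [-4.7  0.  33. ] gap 0.210
grip [0.4777 0.2084 0.1488]
key_tip [(array([0.4773, 0.1981, 0.0877]), 0.64)]
key [(array([0.481 , 0.201 , 0.1686]), 0.84)]
scene key_end [([0.2855, -0.2425, 0.0111], 0.81), ([0.3816, -0.1885, 0.0062], 0.74), ([0.4767, 0.191, 0.2053], 0.72), ([0.5349, 0.2121, 0.04], 0.72)]
scene key [([0.2673, -0.2866, 0.0156], 0.91), ([0.3912, -0.2138, 0.008], 0.7), ([0.4809, 0.1963, 0.1691], 0.68)]
```

View pics/r4.png

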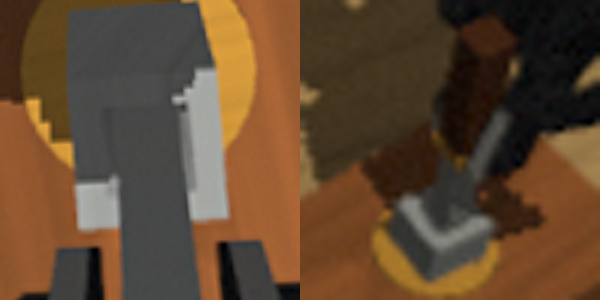

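No picture views are left, so I'll finish the insertion on force and z feedback.

>>> {"name": "jog_arm", "arguments": {
  "commands": [
    [0,0,0,0.35,0],
    [0,-0.1,0,-0.1,0],
    [0,0,0,-0.3,0],
    [0,0,-0.1,-0.2,0]
  ],
  "squeeze": 30
}}

```text
t: 22.37
tcp_pos: [0.4781, 0.2013, 0.1304]
tool_rot: [0.674, 0.723, -0.09, 0.126]
force: [-4.7, 3.7, 25.9]
finger_gap: 0.204
```

```bash
python3 -c "
from h import *
s,r=g();print(s['ft_torque'])
for c in ('wrist','scene','top'): find(c,['key_tip','key_end','key','plug_hole'])
"
```

```text
t22.37 tcp [0.4781 0.2013 0.1304] z [ 0.061 -0.3   -0.952] y [0.996 0.076 0.039] yang 0.076 q [ 0.358  0.586  1.739 -0.394  0.907  0.546] F [-4.7  3.7 25.9] gap 0.204
grip [0.477  0.2069 0.1482]
[-0.31412961  0.85494452 -0.24959313]
wrist key_tip [([0.4786, 0.2008, 0.0878], 0.89)]
wrist key_end []
wrist key [([0.4784, 0.1986, 0.1684], 0.97)]
wrist plug_hole [([0.4791, 0.2006, 0.0952], 0.57)]
scene key_tip [([0.4096, -0.2703, 0.0047], 0.7), ([0.2263, -0.3805, 0.0109], 0.67), ([0.4764, 0.1991, 0.0854], 0.54)]
scene key_end [([0.3828, -0.1879, 0.0055], 0.67), ([0.4768, 0.1907, 0.2056], 0.63), ([0.2808, -0.2417, 0.0092], 0.62), ([0.4754, 0.2027, 0.0846], 0.35)]
scene key [([0.2698, -0.2872, 0.013], 0.69), ([0.4795, 0.1914, 0.1691], 0.66), ([0.3957, -0.2137, 0.006], 0.63)]
scene plug_hole [([0.4804, 0.2007, 0.0911], 0.45)]
top key_tip [([0.2301, -0.3814, 0.0134], 0.69), ([0.4137, -0.2712, 0.0072], 0.46), ([0.4815, 0.1987, 0.0887], 0.45)]
top key_end [([0.2827, -0.2404, 0.0127], 0.73), ([0.4735, 0.1998, 0.2032], 0.63), ([0.3856, -0.1882, 0.008], 0.47), ([0.7179, 0.1818, 0.0007], 0.43)]
top key [([0.2571, -0.2831, 0.0068], 0.92), ([0.3917, -0.2138, 0.0067], 0.71), ([0.4734, 0.1932, 0.1719], 0.68)]
top plug_hole []
```

>>> {"name": "jog_arm", "arguments": {
  "commands": [
    [0,0,0,0.35,0],
    [0,-0.2,0.15,0,0],
    [0,0,0,-0.3,0],
    [0,0,0,-0.2,0]
  ]
}}

```text
t: 23.45
tcp_pos: [0.476, 0.2017, 0.1309]
tool_rot: [0.673, 0.723, -0.092, 0.128]
force: [-6.6, 4.4, 32.2]
finger_gap: 0.204
```

>>> {"name": "jog_arm", "arguments": {
  "commands": [
    [0,-0.15,0,0,0],
    [0,-0.15,0,0,0]
  ]
}}

```text
t: 23.62
tcp_pos: [0.4749, 0.2023, 0.1319]
tool_rot: [0.672, 0.723, -0.09, 0.13]
force: [2.0, -1.1, 2.4]
finger_gap: 0.205
```

```bash
python3 -c "
from h import *
s,r=g();print(s['ft_torque'])
for c in ('wrist','scene'): find(c,['key_tip','key_end','key'])
"
```

```text
t23.62 tcp [0.4749 0.2023 0.1319] z [ 0.067 -0.305 -0.95 ] y [0.996 0.079 0.044] yang 0.080 q [ 0.365  0.582  1.745 -0.404  0.905  0.558] F [ 2.  -1.1  2.4] gap 0.205
grip [0.4737 0.208  0.1496]
[-0.35955703 -0.49524356  0.10460726]
wrist key_tip [([0.4774, 0.1997, 0.0882], 0.74)]
wrist key_end []
wrist key []
scene key_tip [([0.2273, -0.3802, 0.0078], 0.79), ([0.4752, 0.2046, 0.0888], 0.71), ([0.4076, -0.2712, 0.0042], 0.71)]
scene key_end [([0.2839, -0.2435, 0.0118], 0.9), ([0.4734, 0.1926, 0.2059], 0.68), ([0.3823, -0.1881, 0.0069], 0.67), ([0.6628, 0.0095, 0.0013], 0.4), ([0.5185, -0.4774, -0.0001], 0.32)]
scene key [([0.3934, -0.2153, 0.0039], 0.77), ([0.4768, 0.1951, 0.1722], 0.72), ([0.2668, -0.2871, 0.0133], 0.67)]
```

```bash
python3 -c "
from h import *
s=manip.sense();p=snapshot('wrist');T,K=wcam(p,s)
a,_=rect(p['image'],T,K,(.480,.199),.094)
gimg=cv2.cvtColor(a,cv2.COLOR_RGB2GRAY);cv2.imwrite('pics/last.png',gimg)
print('cols',list(range(60,244,4)))
for r in (80,90,96,102,108,114,120,126,135,150,170,190,210): print(r,gimg[r,60:244:4].tolist())
print('col150',gimg[60:250:5,150].tolist())
"
```

```text
cols [60, 64, 68, 72, 76, 80, 84, 88, 92, 96, 100, 104, 108, 112, 116, 120, 124, 128, 132, 136, 140, 144, 148, 152, 156, 160, 164, 168, 172, 176, 180, 184, 188, 192, 196, 200, 204, 208, 212, 216, 220, 224, 228, 232, 236, 240]
80 [72, 72, 73, 72, 73, 74, 73, 74, 73, 74, 74, 74, 74, 75, 77, 76, 75, 76, 77, 77, 77, 77, 77, 77, 75, 73, 68, 64, 69, 156, 170, 169, 166, 166, 166, 166, 167, 167, 166, 167, 160, 159, 160, 159, 159, 160]
90 [72, 72, 76, 75, 75, 74, 73, 73, 74, 72, 74, 74, 75, 74, 76, 76, 75, 75, 75, 76, 75, 77, 75, 73, 68, 66, 155, 170, 167, 168, 167, 167, 166, 165, 165, 167, 167, 165, 166, 165, 160, 157, 157, 157, 155, 156]
96 [71, 71, 75, 76, 75, 74, 75, 74, 74, 74, 74, 75, 74, 76, 77, 76, 76, 74, 75, 77, 76, 76, 74, 91, 143, 148, 164, 163, 163, 167, 169, 168, 166, 165, 166, 167, 167, 166, 165, 166, 158, 154, 155, 156, 155, 156]
102 [71, 71, 73, 76, 76, 75, 73, 73, 74, 74, 73, 75, 73, 75, 76, 76, 75, 74, 75, 76, 75, 75, 73, 86, 156, 160, 152, 142, 137, 138, 128, 133, 150, 163, 166, 167, 167, 166, 166, 167, 159, 152, 152, 153, 152, 153]
108 [71, 71, 74, 75, 76, 75, 74, 74, 74,
[... 1284 characters left out ...]
, 72, 71, 70, 71, 70, 77, 81, 77, 78, 111, 127, 117, 158, 168, 166, 165, 165, 167, 169, 146, 110, 108, 110, 110]
190 [97, 97, 96, 87, 156, 174, 171, 172, 173, 175, 138, 83, 69, 72, 71, 72, 71, 72, 71, 71, 72, 70, 71, 71, 70, 71, 67, 87, 127, 125, 125, 130, 133, 139, 156, 165, 166, 166, 165, 166, 169, 156, 122, 107, 109, 109]
210 [94, 96, 96, 92, 130, 168, 170, 168, 166, 169, 144, 85, 68, 71, 71, 71, 71, 72, 73, 70, 70, 72, 71, 72, 72, 72, 70, 63, 123, 158, 158, 161, 166, 168, 167, 167, 167, 167, 167, 168, 170, 169, 133, 108, 110, 110]
col150 [72, 73, 71, 75, 77, 76, 75, 71, 71, 75, 69, 71, 70, 71, 72, 71, 72, 72, 71, 71, 71, 72, 71, 72, 72, 70, 70, 71, 72, 72, 72, 71, 72, 73, 72, 71, 72, 72]
```

>>> {"name": "jog_arm", "arguments": {
  "commands": [
    [0,0,0,0.3,0],
    [0,0.35,0.3,0,0],
    [0,0,0,-0.3,0],
    [0,0,0,-0.2,0]
  ]
}}

```text
t: 24.4
tcp_pos: [0.4776, 0.2028, 0.1305]
tool_rot: [0.672, 0.723, -0.095, 0.131]
force: [-7.3, 3.3, 31.1]
finger_gap: 0.203
```

```bash
cat > look.py <<'E'
from h import *
s,r=g();p=snapshot('wrist');T,K=wcam(p,s)
for n in ('key_tip','key'): print(n,[(np.round(d['centre'],4).tolist(),round(d['score'],2)) for d in models.pinpoint(p,n)])
a,_=rect(p['image'],T,K,(.480,.199),.094)
G=cv2.cvtColor(a,cv2.COLOR_RGB2GRAY)
for r in (96,102,108,120,150,190,210): print(r,G[r,60:244:4].tolist())
find('scene',['key_tip','key_end','key'])
E
python3 look.py
```

```text
t24.40 tcp [0.4776 0.2028 0.1305] z [ 0.061 -0.313 -0.948] y [0.996 0.078 0.038] yang 0.079 q [ 0.367  0.59   1.733 -0.406  0.918  0.56 ] F [-7.3  3.3 31.1] gap 0.203
grip [0.4765 0.2086 0.1483]
key_tip [([0.4806, 0.1991, 0.0857], 0.76)]
key [([0.4805, 0.2035, 0.1712], 0.87)]
96 [72, 72, 75, 76, 76, 75, 74, 73, 73, 74, 74, 75, 74, 75, 77, 76, 76, 75, 75, 75, 77, 77, 76, 77, 74, 71, 101, 108, 142, 172, 169, 167, 168, 166, 166, 167, 167, 168, 166, 164, 158, 156, 155, 157, 156, 155]
102 [71, 71, 75, 76, 76, 75, 74, 74, 74, 75, 75, 75, 75, 74, 77, 76, 75, 75, 74, 75, 74, 75, 76, 74, 75, 69, 120, 133, 142, 138, 116, 100, 147, 167, 166, 167, 167, 166, 167, 166, 158, 153, 152, 153, 153, 154]
108 [72, 71, 75, 73, 74, 75, 75, 74, 75, 75, 73, 71, 69, 72, 72, 73, 71, 72, 71, 71, 72, 71, 71, 72, 70, 69, 68, 64, 55, 60, 82, 92, 138, 166, 166, 166, 167, 166, 166, 167, 160, 155, 156, 156, 156, 160]
120 [71, 70, 72, 73, 75, 76, 75, 73, 74, 75, 72, 68, 66, 70, 71, 71, 71, 71, 71, 71, 71, 71, 71, 70, 71, 71, 71, 72, 68, 66, 102, 117, 128, 160, 167, 166, 167, 167, 166, 166, 165, 157, 157, 157, 160, 142
[... 319 characters left out ...]
2, 72, 72, 72, 71, 71, 72, 95, 134, 139, 138, 150, 164, 166, 166, 167, 167, 168, 158, 116, 108, 110, 108]
210 [94, 96, 96, 91, 127, 165, 170, 168, 166, 163, 163, 165, 170, 138, 73, 70, 72, 72, 72, 72, 72, 72, 72, 72, 72, 71, 72, 73, 71, 70, 62, 143, 173, 169, 167, 167, 168, 166, 168, 167, 168, 164, 130, 101, 110, 111]
scene key_tip [([0.4791, 0.2044, 0.0859], 0.67), ([0.2273, -0.3807, 0.0095], 0.6), ([0.4084, -0.2693, 0.0058], 0.45)]
scene key_end [([0.4736, 0.193, 0.2081], 0.82), ([0.2831, -0.2445, 0.0121], 0.73), ([0.3797, -0.1869, 0.0069], 0.7), ([0.6648, 0.0089, 0.0019], 0.58)]
scene key [([0.2715, -0.2841, 0.0116], 0.8), ([0.389, -0.2127, 0.0042], 0.6), ([0.4754, 0.1998, 0.1716], 0.59)]
```

>>> {"name": "jog_arm", "arguments": {
  "commands": [
    [0,0.1,0.3,0,0],
    [0,0.1,0.3,-0.1,0],
    [0,0,0.3,-0.2,0],
    [0,0,0,-0.2,0]
  ]
}}

```text
t: 25.08
tcp_pos: [0.4774, 0.206, 0.1306]
tool_rot: [0.67, 0.723, -0.104, 0.135]
force: [-4.5, 3.1, 24.1]
finger_gap: 0.205
```

```bash
python3 look.py
```

```text
t25.08 tcp [0.4774 0.206  0.1306] z [ 0.056 -0.33  -0.942] y [0.996 0.081 0.031] yang 0.081 q [ 0.381  0.598  1.72  -0.417  0.941  0.573] F [-4.5  3.1 24.1] gap 0.205
grip [0.4763 0.2122 0.1482]
key_tip [([0.4785, 0.1997, 0.0892], 0.58)]
key [([0.4752, 0.2054, 0.17], 0.8)]
96 [70, 70, 74, 75, 73, 75, 74, 73, 74, 74, 74, 74, 74, 75, 76, 74, 77, 75, 75, 77, 78, 77, 76, 76, 76, 70, 111, 161, 162, 166, 167, 167, 167, 166, 166, 168, 166, 167, 166, 165, 162, 153, 153, 154, 153, 154]
102 [70, 70, 74, 76, 75, 75, 74, 73, 73, 74, 75, 75, 76, 75, 77, 75, 76, 76, 75, 76, 76, 75, 75, 74, 73, 73, 105, 130, 144, 145, 140, 129, 152, 168, 167, 168, 166, 167, 166, 165, 158, 152, 153, 155, 156, 159]
108 [71, 72, 73, 76, 75, 76, 75, 74, 73, 74, 71, 69, 71, 72, 71, 73, 71, 71, 71, 71, 71, 71, 69, 71, 70, 66, 66, 65, 56, 57, 96, 89, 132, 164, 166, 168, 168, 166, 165, 166, 162, 159, 160, 159, 161, 160]
120 [69, 69, 72, 76, 75, 76, 75, 73, 72, 75, 73, 69, 66, 70, 72, 71, 72, 71, 71, 72, 71, 71, 70, 71, 70, 70, 70, 71, 69, 64, 92, 118, 127, 161, 167, 165, 169, 166, 165, 167, 164, 155, 156, 157, 158, 128]
15
[... 321 characters left out ...]
71, 72, 70, 70, 66, 88, 126, 135, 137, 149, 164, 166, 166, 166, 166, 168, 158, 119, 108, 111, 110]
210 [96, 94, 94, 92, 131, 171, 171, 168, 166, 164, 164, 165, 171, 132, 80, 69, 71, 71, 71, 71, 71, 70, 70, 71, 72, 71, 71, 70, 71, 70, 62, 127, 166, 171, 170, 168, 167, 168, 169, 168, 169, 173, 140, 97, 109, 110]
scene key_tip [([0.4072, -0.2704, 0.0039], 0.76), ([0.2296, -0.3818, 0.0074], 0.71), ([0.4775, 0.2015, 0.0871], 0.51)]
scene key_end [([0.2807, -0.2446, 0.0132], 0.96), ([0.4745, 0.2023, 0.2066], 0.67), ([0.3813, -0.1861, 0.0063], 0.46)]
scene key [([0.4781, 0.2002, 0.1706], 0.76), ([0.2665, -0.2867, 0.0126], 0.76), ([0.5057, -0.1793, -0.0013], 0.65), ([0.3899, -0.2125, 0.0048], 0.54)]
```

>>> {"name": "jog_arm", "arguments": {
  "commands": [
    [0,0,0,0.2,0],
    [0,0.2,-0.15,0,0],
    [0,0,0,-0.25,0.05],
    [0,0,0,-0.2,0]
  ]
}}

```text
t: 25.77
tcp_pos: [0.48, 0.205, 0.13]
tool_rot: [0.651, 0.74, -0.1, 0.138]
force: [-5.2, 2.0, 20.5]
finger_gap: 0.206
```

>>> {"name": "jog_arm", "arguments": {
  "commands": [
    [0,0.15,0,-0.1,0],
    [0,0,0,-0.1,-0.05]
  ]
}}

```text
t: 25.93
tcp_pos: [0.4799, 0.2047, 0.1296]
tool_rot: [0.67, 0.723, -0.105, 0.135]
force: [0.8, -2.4, 0.3]
finger_gap: 0.203
```

>>> {"name": "jog_arm", "arguments": {
  "commands": [
    [0,0,-0.2,-0.1,0],
    [0,0,0,-0.1,0]
  ]
}}

```text
t: 26.1
tcp_pos: [0.4792, 0.203, 0.1261]
tool_rot: [0.67, 0.723, -0.105, 0.134]
force: [0.4, -0.4, -0.1]
finger_gap: 0.205
```

It dropped in: the force is zero and z is falling. I'll keep lowering.

>>> {"name": "jog_arm", "arguments": {
  "commands": [
    [0,0,0,-0.4,0],
    [0,0,0,-0.4,0],
    [0,0,0,-0.4,0]
  ]
}}

```text
t: 26.35
tcp_pos: [0.4796, 0.203, 0.1133]
tool_rot: [0.669, 0.723, -0.106, 0.134]
force: [-8.0, 6.3, 44.7]
finger_gap: 0.2
```

```bash
python3 look.py | cut -c1-240
```

```text
t26.35 tcp [0.4796 0.203  0.1133] z [ 0.053 -0.333 -0.942] y [0.996 0.082 0.027] yang 0.082 q [ 0.375  0.628  1.727 -0.43   0.91   0.584] F [-8.   6.3 44.7] gap 0.200
grip [0.4786 0.2092 0.1309]
key_tip [([0.4775, 0.1971, 0.0687], 0.55)]
key [([0.4782, 0.2036, 0.1512], 0.97)]
96 [74, 74, 79, 77, 78, 78, 77, 77, 77, 78, 76, 77, 77, 79, 79, 81, 78, 78, 79, 79, 81, 80, 79, 80, 80, 78, 76, 73, 73, 77, 77, 78, 77, 76, 76, 73, 119, 180, 175, 172, 165, 161, 162, 163, 164, 167]
102 [74, 75, 79, 79, 79, 78, 77, 75, 78, 77, 77, 78, 77, 78, 79, 79, 77, 78, 77, 79, 78, 78, 78, 79, 77, 74, 75, 74, 73, 72, 72, 72, 73, 76, 77, 76, 96, 172, 174, 172, 170, 165, 165, 166, 167, 160]
108 [73, 73, 78, 77, 78, 77, 78, 77, 78, 78, 76, 75, 70, 75, 76, 75, 75, 74, 75, 73, 74, 73, 75, 74, 75, 74, 74, 73, 74, 67, 68, 69, 71, 76, 77, 74, 86, 165, 173, 171, 168, 163, 162, 164, 164, 133]
120 [77, 80, 80, 76, 77, 78, 79, 78, 77, 77, 75, 69, 67, 71, 76, 74, 74, 74, 74, 75, 73, 74, 74, 75, 73, 74, 74, 73, 72, 73, 70, 70, 70, 75, 77, 71, 122, 179, 173, 173, 171, 167, 168, 152, 121, 113]
150 [100, 99, 110, 97, 75, 78,
[... 219 characters left out ...]
 15, 74, 128, 135, 150, 100, 70, 74, 75, 75, 74, 75, 74, 75, 75, 75, 74, 74, 76, 75, 73, 83, 131, 151, 161, 181, 130, 20, 11, 12, 56, 68, 68, 67, 67, 67]
210 [67, 67, 67, 66, 67, 67, 66, 48, 18, 12, 13, 105, 177, 174, 170, 123, 67, 73, 74, 75, 74, 75, 75, 75, 74, 75, 75, 75, 74, 75, 74, 71, 96, 169, 177, 176, 173, 78, 9, 16, 14, 46, 67, 67, 66, 67]
scene key_tip [([0.2282, -0.3822, 0.0094], 0.77), ([0.4247, 0.1851, 0.0653], 0.7), ([0.4774, 0.1997, 0.0687], 0.69), ([0.4092, -0.2724, 0.0069], 0.53)]
scene key_end [([0.2834, -0.2455, 0.0151], 0.92), ([0.4784, 0.1976, 0.1895], 0.7)]
scene key [([0.2702, -0.2856, 0.0163], 0.94), ([0.4794, 0.1988, 0.1548], 0.78), ([0.3889, -0.2139, 0.0054], 0.71)]
```

The key is fully seated: its end is at about 0.1895, so the tip is on the hole bottom. I'll release it.

>>> {"name": "jog_arm", "arguments": {
  "commands": [
    [0,0,0,0.2,0],
    [40,0,0,0,0],
    [40,0,0,0,0],
    [40,0,0,0,0],
    [40,0,0,0,0],
    [40,0,0,0,0],
    [40,0,0,0,0]
  ]
}}

```text
t: 27.28
tcp_pos: [0.4788, 0.2033, 0.113]
tool_rot: [0.669, 0.724, -0.106, 0.133]
force: [-0.4, -1.0, 0.3]
finger_gap: 0.401
```

```bash
cat > l2.py <<'E'
from h import *
g()
for c in ('wrist','scene','top'): find(c,['key_tip','key_end','key','plug_hole','lid_edge'])
E
python3 l2.py
```

```text
t27.28 tcp [0.4788 0.2033 0.113 ] z [ 0.052 -0.331 -0.942] y [0.996 0.083 0.025] yang 0.083 q [ 0.375  0.628  1.728 -0.428  0.91   0.582] F [-0.4 -1.   0.3] gap 0.401
grip [0.4778 0.2095 0.1306]
wrist key_tip [([0.4796, 0.1987, 0.0697], 0.81), ([0.7024, -0.158, -0.0006], 0.49)]
wrist key_end []
wrist key [([0.4805, 0.2002, 0.1532], 0.58)]
wrist plug_hole [([0.4782, 0.2008, 0.092], 0.9)]
wrist lid_edge [([0.4319, 0.1894, 0.0663], 0.83)]
scene key_tip [([0.2269, -0.3827, 0.011], 0.75), ([0.409, -0.2678, 0.0068], 0.74), ([0.4779, 0.2005, 0.0702], 0.53), ([0.4842, 0.1947, 0.1566], 0.41)]
scene key_end [([0.4824, 0.194, 0.1883], 0.59), ([0.3794, -0.1879, 0.0054], 0.5), ([0.4837, 0.1941, 0.155], 0.48)]
scene key [([0.2708, -0.2857, 0.0153], 0.98), ([0.4814, 0.1933, 0.1541], 0.66), ([0.3919, -0.2148, 0.0062], 0.49)]
scene plug_hole [([0.4823, 0.2019, 0.0905], 0.44)]
scene lid_edge [([0.4263, 0.1846, 0.0686], 0.7)]
top key_tip [([0.2284, -0.3779, 0.0127], 0.71), ([0.4825, 0.1968, 0.0736], 0.59), ([0.4123, -0.2712, 0.0102], 0.45)]
top key_end [([0.2807, -0.2441, 0.0118], 0.72), ([0.4805, 0.2012, 0.1894], 0.52), ([0.3873, -0.1884, 0.0075], 0.46), ([0.5329, 0.2095, 0.037], 0.33)]
top key [([0.3909, -0.2138, 0.0051], 0.72), ([0.2615, -0.284, 0.0086], 0.72), ([0.4815, 0.1936, 0.1555], 0.59)]
top plug_hole [([0.7166, 0.1805, 0.0023], 0.7), ([0.4811, 0.1967, 0.094], 0.59)]
top lid_edge [([0.4285, 0.184, 0.0728], 0.74), ([0.4801, 0.1956, 0.0937], 0.63)]
```

>>> {"name": "jog_arm", "arguments": {
  "commands": [
    [40,0.2,0,1.5,0],
    [40,0,-0.6,1.3,0],
    [40,0.1,-0.7,0,0],
    [40,0,0,0,0]
  ]
}}

```text
t: 28.52
tcp_pos: [0.4814, 0.1893, 0.1422]
tool_rot: [0.668, 0.724, -0.106, 0.133]
force: [0.8, 0.5, -0.3]
finger_gap: 0.399
```

```bash
python3 l2.py | grep -v -e plug -e lid
```

```text
t28.52 tcp [0.4814 0.1893 0.1422] z [ 0.051 -0.332 -0.942] y [0.996 0.084 0.024] yang 0.084 q [ 0.349  0.576  1.723 -0.416  0.955  0.53 ] F [ 0.8  0.5 -0.3] gap 0.399
grip [0.4804 0.1955 0.1598]
wrist key_tip [([0.4813, 0.1982, 0.0729], 0.81)]
wrist key_end []
wrist key [([0.4819, 0.1996, 0.1546], 0.93)]
scene key_tip [([0.2278, -0.3827, 0.0128], 0.66), ([0.4805, 0.2011, 0.068], 0.62), ([0.409, -0.2697, 0.0056], 0.61), ([0.4838, 0.2005, 0.0934], 0.43)]
scene key_end [([0.2797, -0.2441, 0.0129], 0.78), ([0.383, -0.1881, 0.0046], 0.76), ([0.4834, 0.1934, 0.1919], 0.66)]
scene key [([0.2676, -0.2853, 0.0139], 0.82), ([0.4835, 0.1938, 0.1558], 0.6), ([0.3923, -0.2144, 0.0029], 0.58)]
top key_tip [([0.2283, -0.3777, 0.0105], 0.79), ([0.4135, -0.273, 0.0085], 0.5), ([0.4831, 0.1977, 0.0741], 0.48)]
top key_end [([0.2823, -0.2406, 0.0142], 0.8), ([0.4817, 0.1994, 0.1882], 0.66), ([0.5031, -0.1766, -0.0004], 0.63), ([0.3853, -0.1905, 0.0068], 0.6)]
top key [([0.261, -0.2827, 0.0066], 0.89), ([0.3917, -0.211, 0.0119], 0.52), ([0.4789, 0.1964, 0.1547], 0.46)]
```

>>> {"name": "jog_arm", "arguments": {
  "commands": [
    [0,0.1,0.1,0,0],
    [0,0,0,0,0],
    [0,0,0,0,0],
    [0,0,0,0,0],
    [0,-0.07,0,0,-0.12],
    [0,-0.07,0.01,0,-0.12],
    [0,-0.07,0.02,0,-0.12],
    [0,-0.07,0.03,0,-0.12]
  ],
  "squeeze": 50
}}

```text
t: 30.08
tcp_pos: [0.4769, 0.192, 0.142]
tool_rot: [0.825, 0.539, -0.137, 0.103]
force: [-0.3, -0.1, 0.4]
finger_gap: 0.199
```

```bash
python3 l2.py | grep -v -e plug
```

```text
t30.08 tcp [0.4769 0.192  0.142 ] z [-0.115 -0.318 -0.941] y [ 0.917 -0.399  0.022] yang -0.410 q [ 0.32   0.616  1.627 -0.297  1.136  0.892] F [-0.3 -0.1  0.4] gap 0.199
grip [0.479  0.198  0.1596]
wrist key_tip [([0.4796, 0.1975, 0.0714], 0.93)]
wrist key_end [([0.4804, 0.2004, 0.1877], 0.65)]
wrist key [([0.4814, 0.2005, 0.1532], 0.56)]
wrist lid_edge []
scene key_tip [([0.2286, -0.383, 0.0121], 0.62), ([0.4083, -0.2713, 0.0055], 0.52), ([0.4777, 0.1967, 0.0708], 0.46)]
scene key_end [([0.2831, -0.2426, 0.0131], 0.94), ([0.3816, -0.1855, 0.0025], 0.78), ([0.4794, 0.1972, 0.1905], 0.64)]
scene key [([0.5199, -0.4752, -0.0026], 0.57), ([0.2678, -0.2848, 0.0108], 0.56), ([0.3917, -0.2159, 0.0059], 0.48), ([0.4823, 0.1971, 0.1546], 0.46), ([0.6642, 0.0133, 0.0006], 0.34)]
scene lid_edge [([0.4249, 0.1875, 0.0672], 0.81)]
top key_tip [([0.228, -0.3857, 0.0109], 0.66), ([0.4801, 0.1973, 0.0726], 0.6), ([0.4136, -0.2705, 0.0087], 0.46)]
top key_end [([0.2845, -0.2378, 0.0104], 0.92), ([0.3849, -0.1895, 0.0058], 0.69), ([0.4808, 0.2037, 0.188], 0.62)]
top key [([0.2619, -0.2857, 0.0096], 0.77), ([0.4808, 0.1956, 0.1574], 0.6), ([0.3926, -0.2151, 0.0102], 0.51)]
top lid_edge [([0.4274, 0.1873, 0.0712], 0.58), ([0.4819, 0.2013, 0.0738], 0.5)]
```

>>> {"name": "jog_arm", "arguments": {
  "commands": [
    [0,-0.06,0.04,0,-0.12],
    [0,-0.06,0.05,0,-0.12],
    [0,-0.05,0.05,0,-0.12],
    [0,-0.04,0.06,0,-0.12],
    [0,-0.04,0.06,0,-0.12],
    [0,-0.03,0.07,0,-0.12],
    [0,-0.02,0.07,0,-0.12]
  ]
}}

```text
t: 31.57
tcp_pos: [0.4731, 0.1969, 0.142]
tool_rot: [0.974, 0.144, -0.169, 0.037]
force: [-0.5, 0.4, -0.1]
finger_gap: 0.205
```

```bash
python3 -c "
from h import *
s,r=g();print(s['ft_torque'])"
```

```text
t31.57 tcp [0.4731 0.1969 0.142 ] z [-0.319 -0.121 -0.94 ] y [ 0.293 -0.956  0.024] yang -1.273 q [ 0.207  0.646  1.554 -0.055  1.286  1.51 ] F [-0.5  0.4 -0.1] gap 0.205
grip [0.479  0.1992 0.1596]
[ 0.22631918 -0.01919851  0.09731614]
```

>>> {"name": "jog_arm", "arguments": {
  "commands": [
    [0,-0.01,0.06,0,-0.1],
    [0,0,0.06,0,-0.1],
    [0,0,0.05,0,-0.1]
  ]
}}

```text
t: 31.82
tcp_pos: [0.473, 0.1991, 0.1421]
tool_rot: [0.985, -0.011, -0.173, 0.01]
force: [-1.2, 0.3, -0.6]
finger_gap: 0.2
```

```bash
python3 -c "
from h import *
s,r=g();print(s['ft_torque'])"
```

```text
t31.82 tcp [0.473  0.1991 0.1421] z [-0.342 -0.016 -0.94 ] y [-0.018 -1.     0.023] yang -1.589 q [0.158 0.642 1.565 0.04  1.282 1.732] F [-1.2  0.3 -0.6] gap 0.200
grip [0.4794 0.1994 0.1596]
[ 0.26072606 -0.12607728  0.07571382]
```

>>> {"name": "jog_arm", "arguments": {
  "commands": [
    [0,0,0,0,-0.1],
    [0,0,0,0,-0.1]
  ]
}}

```text
t: 31.98
tcp_pos: [0.4731, 0.2002, 0.1421]
tool_rot: [0.978, -0.113, -0.174, -0.01]
force: [-0.3, 3.4, -1.4]
finger_gap: 0.203
```

```bash
python3 -c "
from h import *
s,r=g();print(s['ft_torque'])
for c in ('scene','top'): find(c,['key_tip','key_end','lid_edge'])"
```

```text
t31.98 tcp [0.4731 0.2002 0.1421] z [-0.338  0.058 -0.939] y [-0.224 -0.974  0.021] yang -1.797 q [0.123 0.633 1.585 0.104 1.261 1.875] F [-0.3  3.4 -1.4] gap 0.203
grip [0.4795 0.1991 0.1596]
[ 0.55613459 -0.10651612  0.48302396]
scene key_tip [([0.4108, -0.268, 0.0062], 0.71), ([0.2244, -0.3841, 0.0117], 0.59), ([0.4767, 0.1987, 0.0695], 0.55)]
scene key_end [([0.2829, -0.2458, 0.0126], 0.83), ([0.4809, 0.1982, 0.1922], 0.7), ([0.5072, -0.177, 0.0014], 0.67), ([0.3835, -0.1882, 0.0063], 0.49)]
scene lid_edge [([0.4245, 0.1848, 0.0685], 0.67)]
top key_tip [([0.411, -0.2736, 0.0088], 0.68), ([0.4781, 0.1994, 0.0723], 0.52)]
top key_end [([0.2834, -0.2418, 0.0113], 0.81), ([0.3851, -0.1914, 0.0123], 0.56), ([0.4807, 0.2009, 0.1879], 0.44)]
top lid_edge [([0.4257, 0.1866, 0.0712], 0.96)]
```

The torque climbed to 0.48 N m, which is the hard stop. I'll release and retreat straight up.

>>> {"name": "jog_arm", "arguments": {
  "commands": [
    [0,0,0,0,0],
    [0,0,0,0,0.04],
    [0,0,0,0,0],
    [50,0,0,0,0],
    [50,0,0,0,0],
    [50,0,0,0,0],
    [50,0,0,0,0]
  ]
}}

```text
t: 32.97
tcp_pos: [0.4733, 0.1978, 0.1422]
tool_rot: [0.981, -0.089, -0.173, -0.001]
force: [0.2, 0.1, -0.0]
finger_gap: 0.5
```

>>> {"name": "jog_arm", "arguments": {
  "commands": [
    [50,0,0,1,0],
    [50,0,0,2,0],
    [50,0,0,2.5,0],
    [50,0,0,3,0],
    [50,0,0,3,0],
    [50,0,0,2,0],
    [50,0,0,0,0]
  ]
}}

```text
t: 33.55
tcp_pos: [0.4709, 0.1952, 0.2854]
tool_rot: [0.98, -0.09, -0.175, 0.001]
force: [0.6, 0.6, -0.2]
finger_gap: 0.504
```

Run:
```python
from h import *
s,r=g();p=snapshot('wrist')
for n in ('key_tip','key_end','plug_hole','lid_edge'): print(n,[(np.round(d['centre'],4).tolist(),round(d['score'],2)) for d in models.pinpoint(p,n)])
for c in ('scene','top'):
    p=find(c,['key_tip','key_end','plug_hole','lid_edge','gouge_a','offcut','mallet'])
    if c=='scene':
        a,_=rect(p['image'],p['extrinsics'],p['intrinsics'],(.481,.2),.094)
        G=cv2.GaussianBlur(cv2.cvtColor(a,cv2.COLOR_RGB2GRAY),(5,5),0)
        for r in range(60,260,20): print(r,G[r,40:260:8].tolist())
```

```text
t33.55 tcp [0.4709 0.1952 0.2854] z [-0.344  0.03  -0.939] y [-0.177 -0.984  0.033] yang -1.749 q [0.129 0.459 1.45  0.074 1.578 1.871] F [ 0.6  0.6 -0.2] gap 0.504
grip [0.4774 0.1946 0.303 ]
key_tip [([0.4812, 0.1961, 0.0715], 0.79)]
key_end [([0.2805, -0.2412, 0.0138], 0.91), ([0.484, 0.1944, 0.1897], 0.82), ([0.3801, -0.1849, 0.0051], 0.58)]
plug_hole [([0.4783, 0.1979, 0.0919], 0.85)]
lid_edge [([0.4277, 0.1894, 0.0665], 0.61)]
scene key_tip [([0.4101, -0.2673, 0.0026], 0.75), ([0.2264, -0.3801, 0.0091], 0.67), ([0.4768, 0.1986, 0.0712], 0.61)]
scene key_end [([0.2807, -0.2442, 0.011], 0.89), ([0.4797, 0.1953, 0.1908], 0.76), ([0.3823, -0.1873, 0.0066], 0.55)]
scene plug_hole [([0.4826, 0.2034, 0.0919], 0.65)]
scene lid_edge [([0.4267, 0.1882, 0.0673], 0.62)]
scene gouge_a [([0.7117, 0.179, -0.0], 0.84), ([0.6984, -0.1612, -0.0007], 0.82), ([0.5106, 0.0005, 0.0003], 0.7)]
scene offcut [([0.665, 0.0108, 0.0021], 0.86), ([0.4802, 0.1974, 0.1917], 0.58)]
scene mallet [([0.5184, -0.4764, 0.0006], 0.95)]
60 [22, 23, 23, 24, 23, 24, 40, 61, 70, 72, 74, 77, 81, 79, 79, 80, 77, 81, 83, 
[... 1093 characters left out ...]
 82, 79, 76, 72, 65, 62, 60, 53, 58, 57, 57, 55, 54, 54, 57]
top key_tip [([0.2291, -0.3804, 0.0125], 0.91), ([0.4788, 0.1968, 0.0721], 0.53), ([0.4118, -0.2692, 0.0072], 0.49), ([0.5052, -0.1777, 0.0007], 0.24)]
top key_end [([0.3873, -0.1897, 0.0092], 0.68), ([0.2827, -0.2415, 0.012], 0.56), ([0.4786, 0.2018, 0.1881], 0.54)]
top plug_hole [([0.4808, 0.1988, 0.0924], 0.55)]
top lid_edge [([0.428, 0.1861, 0.072], 0.68)]
top gouge_a [([0.6954, -0.1621, 0.0013], 0.94), ([0.717, 0.1803, -0.0003], 0.7), ([0.5113, 0.0041, 0.0014], 0.56), ([0.4802, 0.2013, 0.1903], 0.54)]
top offcut [([0.6704, 0.0139, 0.0017], 0.61), ([0.4271, 0.1841, 0.0717], 0.57)]
top mallet [([0.5178, -0.4809, -0.0001], 0.66)]
```

```bash
python3 -c "
from h import *
print(workorder.sign_off())"
```

```text
the job is handed in; nothing more can be done
None
```

The job is handed in at about 33.6 s of the 72 s allowed. The case is shut, and the key is standing released in the lock, turned clockwise to its stop. No verdict was reported, so the checks below are my own.

**What I did**
- **Lid:** I pushed it shut with closed fingers. The push ended with a brief 98 N press, closer to the 120 N limit than I wanted.
- **Key:** I took the middle-sized key from the stand and levered its handle end on a cheek of the tall post to pitch the bit down. I then brought it upright against the side of the case.
- **Insertion:** The bit caught on the chamfer for several tries before it dropped in. It reached the hole bottom at about 45 N wrist force, and I let go of it there.
- **Turning:** I gripped the handle again, higher up, and turned until the torque rose to about 0.48 N m at the stop. I then released and moved straight up.

**Last checks**
- **Lid:** The edge reads about 68 mm above the bench, against 70 mm when shut. The camera error is about 4 mm, so this alone cannot confirm the 0.02 rad limit.
- **Key:** It is upright with its end at about 190 mm, which puts the tip about 19 mm below the mouth. The sideways offset was about 2–3 mm in the wrist and top views and 7.5 mm in the scene view. I put that last one down to network error.
- **Plug angle:** The lock block's edge slope in the scene image fits about 1.6 rad, but that is a rough reading.
- **Other things:** Gouge a, the offcut and the mallet show no shift in the last images. The positions reported for the other two gouges agree between the two views, but I had no start position for gouge b.

The tool ended up tilted about 0.35 rad from small errors adding up over the moves, which the grips tolerated.

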